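# Set a length-check stand to a length bar

### The arm

A 6-joint arm with a two-finger parallel gripper is mounted at the origin on a cart in front of the work surface, level with it; the furniture and walls round the work are solid. World frame = base frame: x ahead of the robot, y to its left, z up, the work surface at z = 0. Lengths are in m, angles in rad, forces in N, time in s.
With the tool pointing down it reaches from about 0.3 to 0.775 m from the base axis. Payload 14.6 kg.
Tool frame: the origin (TCP) lies on the centre line of the jaws, within the pads' length; the fingertips stand 19 mm ahead of it and the grasp point (between the pads) is the TCP (ctrl.tip_reach is the distance from the TCP to the fingertips, in m); x points along the fingers, y is the direction in which the jaws open and shut, and the axes are right-handed (so a half turn about x gives the same grasp; the last joint's range is limited). The gripper opens to 94 mm and grips with 3 to 60 N. Pads are 16 mm wide; open, the fingers measure 119 mm over their backs; the gripper's body (75 mm by 177 mm) begins 78 mm behind the grasp point.
Start: joints at [1.1, 0.3, 1.521, -0, 1.321, -0.067], TCP at [0.216, 0.506, 0.224] pointing down, gripper open.
Joint ranges: [-3.03, 3.03], [-0.79, 2.21], [0.23, 2.52], [-1.04, 4.18], [0, 3.07], [-2.55, 2.55]. Speed limits (rad/s): [2.22, 2.22, 2.57, 3.14, 3.14, 3.14].

### API

Orientations are given as [roll, pitch, yaw] about the fixed x, y, z axes, in that order (R = Rz(yaw) Ry(pitch) Rx(roll)).
In Python, from station import ctrl, optics, models gives the robot as it stands. The module is installed in compiled form; this text tells all that it offers.
- The arm moves only by the tool arm_command, never from a script. Its argument "deltas" is a list of rows, each an object with "translation": the shift along the tool's x, y, z in units of 25 mm (1.0 is 25 mm), a list of three; "turn": the turn, a rotation vector about the tool's x, y, z in units of 5 degrees (1.0 is 5 degrees), a list of three. In form: [{"translation": [x, y, z], "turn": [rx, ry, rz]}, ...]. A call has 1 to 12 rows; each row is the pose to reach, as a shift and turn from the pose commanded when the call began, along the tool's axes at that moment; what a row does not reach only later rows make up. A row lasts 1/12 s, in which the tool goes at most 41.7 mm and 7.16 degrees, less where a joint would pass 70% of its speed; a pose out of reach is approached as far as the arm can. A call with a gripper value outside its range is refused whole. "gripper" is the finger opening in mm, from 0 to 94, set as the call begins (left out, the last holds). The fingers move at their own pace and stop on an object; "force" is the grip in N (left out, the last holds). Time passes only in rows, so rows that repeat a pose let the fingers close. It gives the time, the measured TCP pose, the force and the opening at its end, in the units of the state.
- ctrl.get_obs(): the state, without advancing time (a new reading comes with each control period).
- optics.camera(name): name is "scene" or "top"; returns the picture (384x512x3 uint8, red, green, blue); there is no depth.
- optics.get_calibration(name): a dict with "K" (3x3 intrinsics, pixels), "origin" and "orientation" of the camera in the world. Camera axes: x right, y down, z forward; pixel columns grow to the right and rows downward; lengths in m; the calibration is good to about 2 mm. A picture is of the moment at which its call begins. get_calibration takes no time and is no camera call.
- ctrl.hand_in(): hands the job in, once; it reports no verdict.
Trained networks look in the newest picture that a camera, given by its name, has taken for a name from the list of things; names that differ only in an ending like _2 or _b are one class to them, and where a whole thing is asked for, a point or a joint stands for the part that bears it (a point fixed in the world has none). Each returns a list of dicts, best first, with "score" (0 to 1); they miss things now and then, are a little off and sometimes report something else, mostly with a low value. They report only what shows in the picture. A call takes as long as a camera call.
- models.look_for(target, camera): "box" ([left, top, right, bottom] in pixels, round what is visible of it).
- models.cut_out(target, camera): "pixels" (384x512 bool, what is visible of it) and "box" ([left, top, right, bottom] in pixels, round what is visible of it).
- models.mark_of(target, camera): "at" ([column, row] in pixels: a listed point, or the origin of a listed thing).
The state is a dict: "time_s": time; "qpos": joint angles; "joint_vel": joint speeds; "tau": joint torques, N m; "ee_pos": TCP position; "eef_rot": TCP orientation; "force": force on the tool from outside, world axes, zero at the start; "moment": the same for the moment, N m; "grip_width": finger opening in m.
Only numpy, scipy, OpenCV 4.12 (cv2) and the standard library are available. Lean on these libraries where they do the work, as an engineer would, in place of code of your own. Each camera call takes 0.05 s, during which the arm holds its last target.

### The job

Set the length-check stand to the middle-length one of the three steel length bars: stand that bar on end in the stand's nest, pushed back against the stop under the collar's flange, then let go of it and spin the knurled collar down its threaded column until the flange just rests on top of the bar, without forcing it. Leave the bar standing there, and leave the shorter and the longer bar and the other things round about where they are.

Things in the scene. Friction and masses are not known exactly. Their poses are not given: they have to be found in the camera images.
- middle_bar_mid (a point): The middle-length steel length bar: a rectangular block 62 mm long, section 18 x 26 mm, standing on end on the table. The point is its centre, 31 mm above its lower end. y runs along the bar's length (vertical while it stands); the bar is 18 mm thick along x and 26 mm along z. About 0.23 kg.
- short_bar_mid (a point): The shortest steel length bar: a rectangular block 48 mm long, section 18 x 26 mm, standing on end on the table. The point is its centre, 24 mm above its lower end. y runs along the bar's length (vertical while it stands); the bar is 18 mm thick along x and 26 mm along z. To be left alone.
- long_bar_mid (a point): The longest steel length bar: a rectangular block 75 mm long, section 18 x 26 mm, standing on end on the table. The point is its centre, 37.5 mm above its lower end. y runs along the bar's length (vertical while it stands); the bar is 18 mm thick along x and 26 mm along z. To be left alone.
- anvil (a point): Nest of the length-check stand: point on the flat steel anvil's top (22 mm above the table) under the bar's centre when the bar is fully home. z up; +x points to the threaded column, whose axis is 28 mm away; the nest is open toward -x, roughly to the robot. A bar slides in toward +x, its 18 mm thickness along y, its 26 mm width along x. Flat from 46 mm at -x to the back stop.
- back_stop (a point): Middle of the nest's back stop, an upright face that the bar's 18 mm wide side meets when home; 13 mm from anvil along +x, same axes. The stop is 10 mm high above the anvil. Two cheeks 6 mm high guide the bar: inner faces 11.5 mm either side in y, along the whole bar, flaring outward at the mouth, which ends 43 mm from this point.
- column_top (a point): Top of the upright threaded column (16 mm thick), on its axis, 127 mm above the anvil. The stand is heavy and does not move: its dark grey base is 150 mm long (97 mm from this axis toward the nest's mouth, 53 mm behind), 104 mm wide, and its top 19 mm above the table. Same axes as anvil.
- flange_face (a point): Centre of the flat underside of the collar's flange, on the column's axis, z up. The flange is a steel disc 64 mm across, 5 mm thick, that overhangs 17 mm of the bar's 26 mm width. On it stands the knurled grip, 40 mm across, from 5 to 32 mm above this point. At the start it is 70 to 75 mm above the anvil; it goes up or down only by turning.
- stop_collar (a joint): Turn of the collar on its right-hand thread, rad: grows clockwise seen from above; 1 rad lowers the collar 3.18 mm (20 mm a full turn). At 0 the flange's underside is 92 mm above the anvil; stops at 0 and 12. Turned by the knurled grip; friction (0.04 N m) keeps it where it is left. Driven on after meeting the bar, it presses hard.
- loupe: A black watch loupe, 33 mm across and 32 mm high, standing on the table; origin at the centre of its underside. A bystander.
- v_block: A ground steel V-block, 40 x 42 mm and 34 mm high, standing on the table; origin at the centre of its underside. A bystander.
- setting_rod: A steel setting rod with a black sleeve, 70 mm long, 12 mm thick, lying on the table along its y axis; origin under its middle. A bystander.

How it is judged:
On the way:
1. the middle-length bar stands on end, home in the nest and let go, with the collar still clear above it (horizontal distance between middle_bar_mid and anvil below 0.006 m and angle between the y axis of middle_bar_mid and the z axis of anvil, either way round below 0.06 rad and z of middle_bar_mid in the frame of anvil between 0.029 and 0.0325 m and contact force between the fingers and middle_bar below 0.1 N and z of flange_face in the frame of anvil above 0.066 m), for 0.2 s.
At the end, for the whole second after the job is handed in: The 62 mm bar stands on end on the anvil, within 6 mm of its fully home place in the nest, upright within 3.4 degrees, and the flange's underside is 60.5 to 63.5 mm above the anvil: on the bar's top within 1.5 mm; the collar is at rest (horizontal distance between middle_bar_mid and anvil below 0.006 m and angle between the y axis of middle_bar_mid and the z axis of anvil, either way round below 0.06 rad and z of middle_bar_mid in the frame of anvil between 0.029 and 0.0325 m and z of flange_face in the frame of anvil between 0.0605 and 0.0635 m and velocity of joint stop_collar between -0.05 and 0.05 rad/s); the robot touches nothing.
It fails at once if the shorter bar is shifted by more than 15 mm or knocked over (distance of short_bar_mid from where it was at the start of the episode above 0.015 m).
It fails at once if the longer bar is shifted by more than 15 mm or knocked over (distance of long_bar_mid from where it was at the start of the episode above 0.015 m).
It fails at once if the loupe, the V-block or the setting rod is shifted by more than 30 mm (distance of any of loupe, v_block, setting_rod from where it was at the start of the episode above 0.03 m).
It fails at once if the collar is forced down on the bar with more than 100 N (contact force between stop_collar and middle_bar above 100 N).
It also fails if it takes over 72 s, if anything falls off the work surface, if the arm or the gripper's body presses on something with over 40 N, if the wrist force passes 120 N, or if a joint passes its speed limit or range.

## Working session

There is one attempt and no reset: what is moved stays moved. The work goes in short steps, Python scripts to look and compute and a tool call to move; the robot and the scene stay as the last step left them, time stands still between calls to the robot, and variables do not carry over. Pictures are saved under pics/ and viewed, and the job is handed in when it is done.

Besides the shell and the picture viewer there is one more tool, called after "Emit:" as a command line: name --argument value ..., lists and objects as JSON in quotes. arm_command: Moves the arm, as the interface text tells. Its arguments: {"type":"object","properties":{"deltas":{"type":"array"},"gripper":{"type":"number"},"force":{"type":"number"}},"required":["deltas"]}

```bash
mkdir -p pics; python3 - <<'E'
from station import ctrl, optics, models
import cv2, numpy as np
for n in ["scene","top"]:
    im=optics.camera(n); cv2.imwrite(f"pics/{n}0.png",im[:,:,::-1])
    c=optics.get_calibration(n); print(n,c)
    for t in ["middle_bar_mid","short_bar_mid","long_bar_mid","anvil","back_stop","column_top","flange_face","loupe","v_block","setting_rod"]:
        print(t,[(np.round(m["at"],1).tolist(),round(m["score"],2)) for m in models.mark_of(t,n)[:3]])
print(ctrl.get_obs())
E
```

```text
scene {'K': array([[356.96447469,   0.        , 262.34468875],
       [  0.        , 356.96447469, 182.76095161],
       [  0.        ,   0.        ,   1.        ]]), 'origin': array([ 0.30469388, -0.54268401,  0.72312791]), 'orientation': array([-2.36412673,  0.00817729, -0.51666122])}
middle_bar_mid [([201.6, 158.2], 0.51), ([259.7, 327.9], 0.23)]
short_bar_mid [([224.2, 178.5], 0.63)]
long_bar_mid [([243.5, 190.9], 0.52)]
anvil [([284.4, 240.9], 0.86), ([259.6, 135.1], 0.63)]
back_stop [([287.9, 236.9], 0.64)]
column_top [([295.0, 203.2], 0.75)]
flange_face [([297.7, 218.5], 0.8)]
loupe [([282.1, 192.6], 0.48)]
v_block [([259.7, 135.9], 0.68)]
setting_rod [([258.6, 328.2], 0.59), ([295.9, 200.4], 0.47)]
top {'K': array([[400.54032158,   0.        , 258.2073723 ],
       [  0.        , 400.54032158, 186.17620821],
       [  0.        ,   0.        ,   1.        ]]), 'origin': array([ 0.35475069, -0.0400393 ,  1.25263072]), 'orientation': array([-2.94871065e+00, -1.45270685e-03, -1.56808386e+00])}
middle_bar_mid [([238.2, 168.5], 0.57), ([170.2, 204.8], 0.5)]
short_bar_mid [([200.0,
[... 326 characters left out ...]
234.4], 0.64), ([227.8, 190.5], 0.51)]
{'time_s': 1.1, 'qpos': array([ 1.10039460e+00,  2.99901242e-01,  1.52100414e+00, -2.54746488e-05,
        1.32071203e+00, -6.65836204e-02]), 'joint_vel': array([-1.03449818e-03, -8.07588631e-04, -9.91415408e-04, -5.98217806e-05,
        4.15614854e-04, -3.13503669e-04]), 'tau': array([-8.38017822e-04, -5.31673157e+01, -3.52905321e+01,  7.08255102e-02,
        2.13674654e-02, -3.46995819e-05]), 'ee_pos': array([0.21610615, 0.50574887, 0.22444315]), 'eef_rot': array([-0.85347618,  1.57076137, -1.25728797]), 'force': array([ 0.06724559, -0.02738309,  0.37124783]), 'moment': array([-0.01112578,  0.02046631, -0.02057061]), 'grip_width': 0.09412776940664391}
```

```bash
python3 - <<'E'
import cv2
a=cv2.imread("pics/scene0.png");b=cv2.imread("pics/top0.png")
cv2.imwrite("pics/s1.png",cv2.resize(a[110:350,150:390],(0,0),fx=2.5,fy=2.5,interpolation=cv2.INTER_CUBIC))
cv2.imwrite("pics/t1.png",cv2.resize(b[110:260,150:350],(0,0),fx=4,fy=4,interpolation=cv2.INTER_CUBIC))
E
```

```text
(no output)
```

View pics/s1.png

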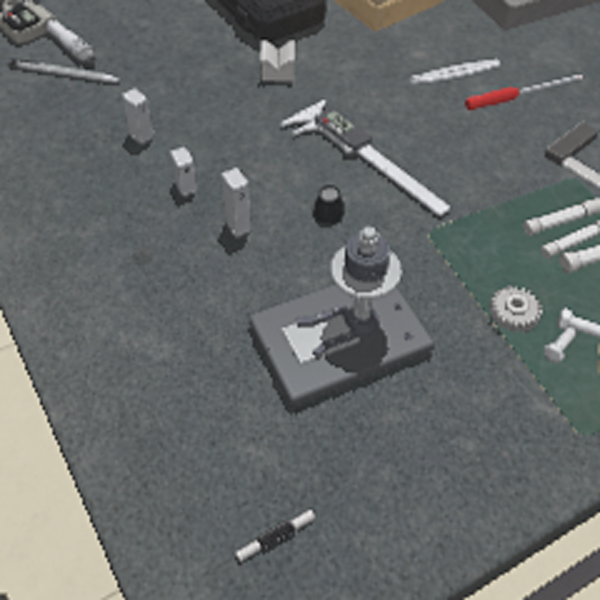

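View pics/t1.png

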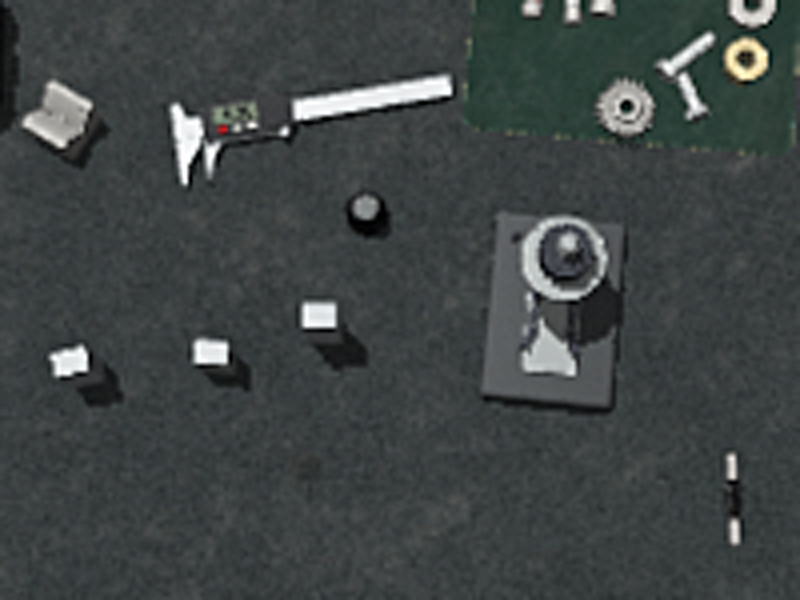

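View pics/top0.png

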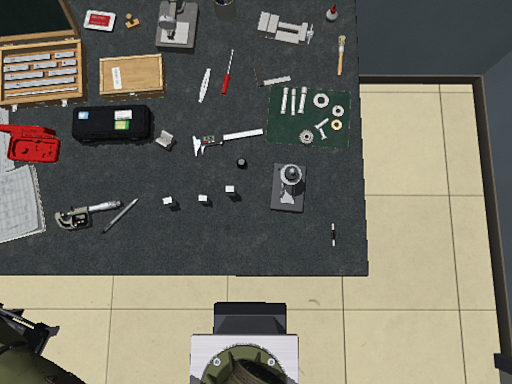

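The scene picture shows three upright bars. The one at left (scene px ~(205,157)), which looks mid-height, should be the middle bar. The short one is next at (223,179), then the long one at (244,191). The stand is at (290,240) with its mouth toward the robot. I'll check this with fits.

```bash
cat > h.py <<'E'
import numpy as np, cv2
from scipy.spatial.transform import Rotation as R
from scipy.optimize import minimize, least_squares
from station import ctrl, optics, models
CAL={n:optics.get_calibration(n) for n in("scene","top")}
def proj(P,n):
    c=CAL[n]; Rm=R.from_euler("xyz",c["orientation"]).as_matrix()
    p=(np.atleast_2d(P)-c["origin"])@Rm; q=p@c["K"].T
    return q[:,:2]/q[:,2:]
def tri(obs):
    f=lambda X:np.concatenate([(proj(X,n)[0]-uv) for n,uv in obs.items()])
    r=least_squares(f,[.5,0,.03]); return r.x,np.sqrt((r.fun**2).mean())
def ray(n,uv,z):
    f=lambda X:proj([X[0],X[1],z],n)[0]-uv
    return least_squares(f,[.5,0]).x
E
python3 - <<'E'
from h import *
b={}
for n in("scene","top"):
    optics.camera(n)
    for t in ["middle_bar_mid","short_bar_mid","long_bar_mid","stop_collar","anvil"]:
        for i,m in enumerate(models.cut_out(t,n)[:3]):
            print(n,t,round(m["score"],2),np.round(m["box"],1),m["pixels"].sum())
            b[f"{n}-{t}-{i}"]=m["pixels"]
np.savez("m.npz",**b)
E
```

```text
scene middle_bar_mid 0.64 [197.5 147.4 210.8 167.8] 176
scene short_bar_mid 0.48 [222.5 168.8 229.6 187.6] 137
scene long_bar_mid 0.7 [239.6 176.2 250.  203. ] 196
scene long_bar_mid 0.19 [251.3 202.5 325.2 270.9] 2757
scene stop_collar 0.67 [282.9 204.5 310.9 228. ] 477
scene anvil 0.81 [249.2 202.7 323.5 270.6] 2844
scene anvil 0.17 [244.6 316.1 273.2 337.1] 147
top middle_bar_mid 0.63 [163.3 197.6 177.8 207.3] 93
top long_bar_mid 0.59 [225.5 184.8 235.3 195.5] 91
top long_bar_mid 0.21 [280.1 165.2 301.5 181.7] 312
top stop_collar 0.88 [280.1 167.5 299.2 184.9] 310
top anvil 0.97 [268.6 161.3 309.4 214.2] 1529
```

```bash
python3 - <<'E'
import cv2,numpy as np
a=cv2.imread("pics/scene0.png");b=cv2.imread("pics/top0.png")
z=lambda i,x,y,w,h:cv2.resize(i[y:y+h,x:x+w],(w*12,h*12),interpolation=cv2.INTER_NEAREST)
cv2.imwrite("pics/z1.png",np.vstack([np.hstack([z(a,195,142,20,30),z(a,215,162,20,30),z(a,236,172,20,30)]),np.hstack([z(b,160,192,20,18),z(b,195,190,20,18),z(b,222,180,20,18)])]))
cv2.imwrite("pics/z2.png",np.hstack([z(b,266,158,46,60)]))
cv2.imwrite("pics/z3.png",cv2.resize(a[195:280,245:330],(0,0),fx=7,fy=7,interpolation=cv2.INTER_NEAREST))
E
```

```text
(no output)
```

View pics/z1.png

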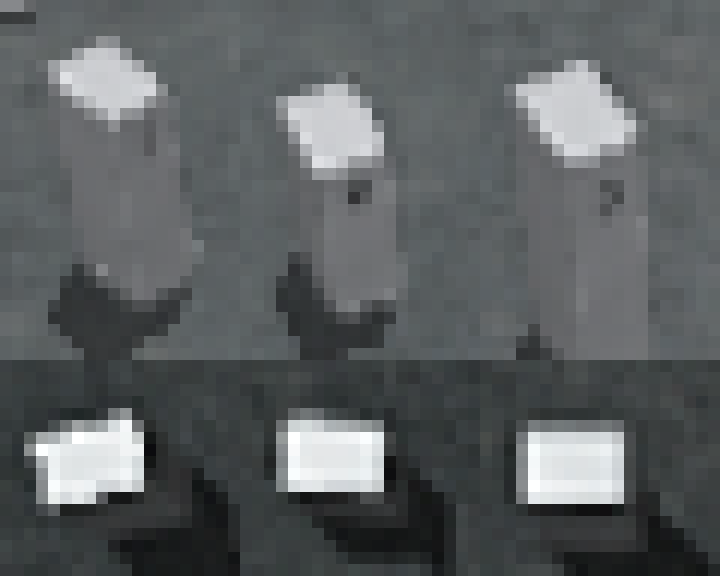

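View pics/z2.png

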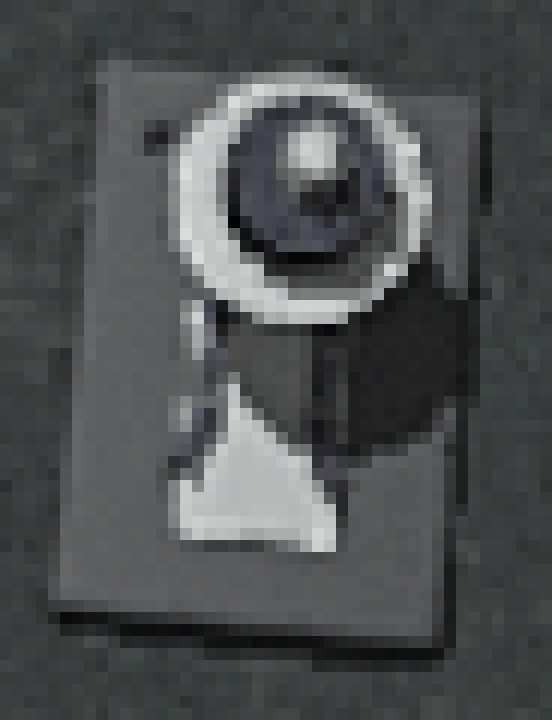

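View pics/z3.png

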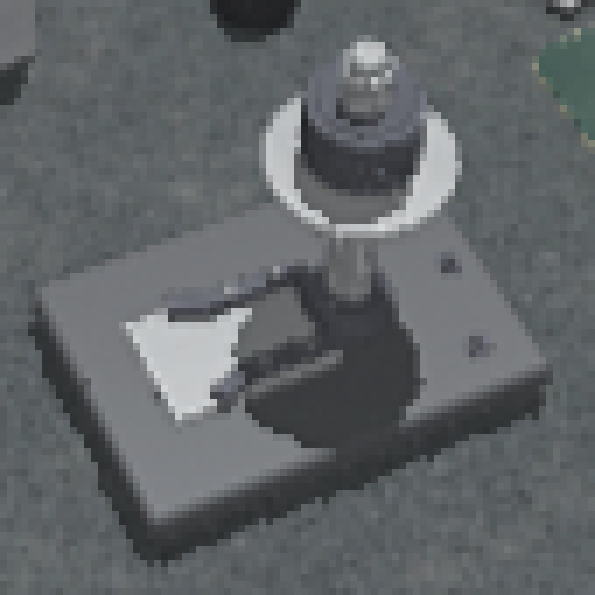

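```bash
cat >> h.py <<'E'
def centroid(img,x0,y0,x1,y1,thr):
    g=img.astype(float).mean(2)[y0:y1,x0:x1]
    up=cv2.resize(g,None,fx=8,fy=8,interpolation=cv2.INTER_LINEAR)
    m=(up>thr).astype(np.uint8); k,l,s,c=cv2.connectedComponentsWithStats(m)
    i=1+np.argmax(s[1:,4]); pts=np.argwhere(l==i)[:,::-1]
    uv=(pts+.5)/8-.5+[x0,y0]
    return uv.mean(0),uv
E
python3 - <<'E'
from h import *
a=cv2.imread("pics/scene0.png");b=cv2.imread("pics/top0.png")
S={"mid":(195,142,213,160),"short":(216,162,234,180),"long":(236,172,254,190)}
T={"mid":(160,192,174,206),"short":(197,190,212,205),"long":(222,180,236,194)}
for k,h in(("mid",.062),("short",.048),("long",.075)):
    cs,us=centroid(a,*S[k],150); ct,ut=centroid(b,*T[k],140)
    print(k,np.round(cs,2),np.round(ct,2),"tri",tri({"scene":cs,"top":ct}),"top@h",ray("top",ct,h),"scene@h",ray("scene",cs,h))
    for n,u in(("scene",us),("top",ut)):
        c=cv2.convexHull(u.astype(np.float32)).reshape(-1,2)
        w=np.array([ray(n,p,h) for p in c]); r=cv2.minAreaRect((w*1000).astype(np.float32)); print("   ",n,np.round(r[0],1),np.round(r[1],1),round(r[2],1))
ob=[("top",np.array(p)/12-.5+[266,158],q) for p,q in [((100,65),(53,52)),((478,100),(53,-52)),((52,602),(-97,52)),((440,640),(-97,-52))]]
os=[("scene",np.array(p)/7-.5+[245,195],q) for p,q in [((38,305),(-97,52)),((150,522),(-97,-52)),((552,378),(53,-52))]]
for nm,o in(("top",ob),("scene",os),("both",ob+os)):
    def f(v):
        c,s=np.cos(v[2]),np.sin(v[2]); r=[]
        for n,uv,q in o:
            x=v[0]+(c*q[0]-s*q[1])/1e3;y=v[1]+(s*q[0]+c*q[1])/1e3
            r+=list(proj([x,y,.019],n)[0]-uv)
        return r
    r=least_squares(f,[.5,-.12,0]); print("column",nm,r.x,np.round(r.fun,1))
    v=r.x
print("coltop tri",tri({"scene":(295,203.2),"top":(291.6,168.1)}))
print("flange",proj([v[0],v[1],.022+.0725],"top"),proj([v[0],v[1],.022+.0725],"scene"))
for t,u,w in(("loupe",(282.1,192.6),(235.5,167.6)),):print(t,ray("top",(241.5,162.5),.03),ray("top",(333,234),.006),ray("top",(165.5,143),.02))
E
```

```text
mid [203.36 148.32] [167.01 199.92] tri (array([0.54417593, 0.23345876, 0.06050069]), np.float64(0.10006417108572939)) top@h [0.54436876 0.23304221] scene@h [0.54323349 0.23172499]
    scene [543.3 231.6] [19.5 28.4] 13.5
    top [544.2 233. ] [20.  27.6] 14.9
short [222.27 172.27] [202.16 197.51] tri (array([0.55427826, 0.12992305, 0.04584002]), np.float64(0.09094306242119743)) top@h [0.55432788 0.12953465] scene@h [0.55314703 0.12780954]
    scene [553.5 128. ] [28.3 18.7] 84.7
    top [554.8 129.5] [18.9 26. ] 0.2
long [243.55 180.97] [229.26 188.34] tri (array([0.57772862, 0.04569702, 0.07343616]), np.float64(0.10430926819087386)) top@h [0.57789827 0.04546454] scene@h [0.57671757 0.04432145]
    scene [576.7  44.2] [19.1 28.1] 0.5
    top [578.1  45.5] [19.1 25.1] 0.8
column top [ 0.61678466 -0.13605207 -0.09114419] [-0.5 -1.   0.7 -0.9 -0.7  0.9  0.4  0.9]
column scene [ 0.6150246  -0.13959923 -0.10852374] [-1.3 -2.1  0.   1.9  1.2 -0.3]
column both [ 0.61585503 -0.13765607 -0.0980969 ] [ 0.2 -0.8  1.3 -0.5 -0.3  1.1  0.7  1.3 -1.5 -2.4  0.3  1.3  1.1 -1.4]
coltop tri (array([ 0.61739795, -0.13345747,  0.14279867]), np.float64(1.5716407499250733))
flange [[290.82390059 174.70991934]] [[295.97880945 218.35704187]]
loupe [0.66928823 0.01160374] [ 0.44788676 -0.27343753] [0.73546749 0.25604231]
```

```bash
cat >> h.py <<'E'
def stand_R(yaw): return R.from_euler("z",yaw)
def tool_R(az,tilt,flip=False):
    # tool x: tilted from down toward azimuth az; tool y horizontal perpendicular
    x=np.array([np.sin(tilt)*np.cos(az),np.sin(tilt)*np.sin(az),-np.cos(tilt)])
    y=np.array([-np.sin(az),np.cos(az),0])*(-1 if flip else 1)
    return R.from_matrix(np.stack([x,y,np.cross(x,y)],1))
def cmd(p,Rt):
    o=ctrl.get_obs(); Rc=R.from_euler("xyz",o["eef_rot"])
    t=Rc.inv().apply(np.array(p)-o["ee_pos"])/.025
    r=np.degrees((Rc.inv()*Rt).as_rotvec())/5
    print("t",np.round(t,2).tolist(),"turn",np.round(r,2).tolist(),"rows>=",max(np.linalg.norm(t)*25/41.7,np.linalg.norm(r)*5/7.16))
E
python3 - <<'E'
from h import *
print("flange top:",ray("top",(290.7,174.0),.099),"scene",ray("scene",(295.9,217.2),.099))
print("colTop", tri({"scene":(297.1,201.6),"top":(292,170)}), ray("top",(292,170),.148),ray("scene",(297.1,201.6),.148))
o=ctrl.get_obs(); print(R.from_euler("xyz",o["eef_rot"]).as_matrix().round(2))
# anvil plate front edge corners
for p in((177,542),(335,552)): print(ray("top",np.array(p)/12-.5+[266,158],.022))
for p in((125,325),(182,420)): print(ray("scene",np.array(p)/7-.5+[245,195],.022))
E
```

```text
flange top: [ 0.61698711 -0.13693861] scene [ 0.61529888 -0.13769932]
colTop (array([ 0.61629511, -0.13621281,  0.14977524]), np.float64(0.17431462013147578)) [ 0.61747412 -0.13665486] [ 0.61679145 -0.13487909]
[[ 0.    0.39  0.92]
 [ 0.    0.92 -0.39]
 [-1.    0.    0.  ]]
[ 0.54313171 -0.10977554]
[ 0.54063653 -0.15063624]
[ 0.54488075 -0.10837496]
[ 0.54246573 -0.15054525]
```

```bash
cat >> h.py <<'E'
D=np.radians
PAZ,TILT=D(-76),D(25)
BAR=np.array([.5438,.2324])
u=np.array([np.cos(PAZ),np.sin(PAZ)])
PG=np.array([*(BAR-.008*u),.042])
PR=tool_R(PAZ,TILT)
E
python3 - <<'E'
from h import *
print(PG); cmd(PG-PR.as_matrix()[:,0]*.09,PR)
E
```

```text
[0.54186462 0.24016237 0.042     ]
t [4.04, -3.44, 15.24] turn [10.4, -4.64, -2.31] rows>= 9.672431787129568
```

Emit:
arm_command --deltas '[{"translation": [4.04,-3.44,15.24],"turn": [10.4,-4.64,-2.31]},{"translation": [4.04,-3.44,15.24],"turn": [10.4,-4.64,-2.31]},{"translation": [4.04,-3.44,15.24],"turn": [10.4,-4.64,-2.31]},{"translation": [4.04,-3.44,15.24],"turn": [10.4,-4.64,-2.31]},{"translation": [4.04,-3.44,15.24],"turn": [10.4,-4.64,-2.31]},{"translation": [4.04,-3.44,15.24],"turn": [10.4,-4.64,-2.31]},{"translation": [4.04,-3.44,15.24],"turn": [10.4,-4.64,-2.31]},{"translation": [4.04,-3.44,15.24],"turn": [10.4,-4.64,-2.31]},{"translation": [4.04,-3.44,15.24],"turn": [10.4,-4.64,-2.31]},{"translation": [4.04,-3.44,15.24],"turn": [10.4,-4.64,-2.31]},{"translation": [4.04,-3.44,15.24],"turn": [10.4,-4.64,-2.31]},{"translation": [4.04,-3.44,15.24],"turn": [10.4,-4.64,-2.31]}]' --gripper 60 --force 30

```text
time_s: 2.7
ee_pos: [0.5332, 0.2759, 0.1227]
eef_rot: [-0.003, 1.134, -1.332]
force: [-0.4, 0.8, 0.1]
grip_width: 0.0598
```

```bash
python3 - <<'E'
from h import *
cmd(PG-PR.as_matrix()[:,0]*.09,PR);cmd(PG,PR)
print(ctrl.get_obs()["qpos"],ctrl.get_obs()["time_s"])
for n in("scene","top"): cv2.imwrite(f"pics/{n}1.png",optics.camera(n)[:,:,::-1])
a=cv2.imread("pics/scene1.png")[90:240,130:290]; cv2.imwrite("pics/a.png",cv2.resize(a,None,fx=4,fy=4))
E
```

```text
t [-0.05, -0.01, -0.03] turn [-0.02, 0.01, 0.03] rows>= 0.03701382721437637
t [3.55, -0.0, -0.03] turn [-0.02, 0.01, 0.03] rows>= 2.127000157108268
[ 0.5836799   0.6039084   1.38647193 -0.42258826  1.32989489  0.48085105] 2.7
```

View pics/a.png

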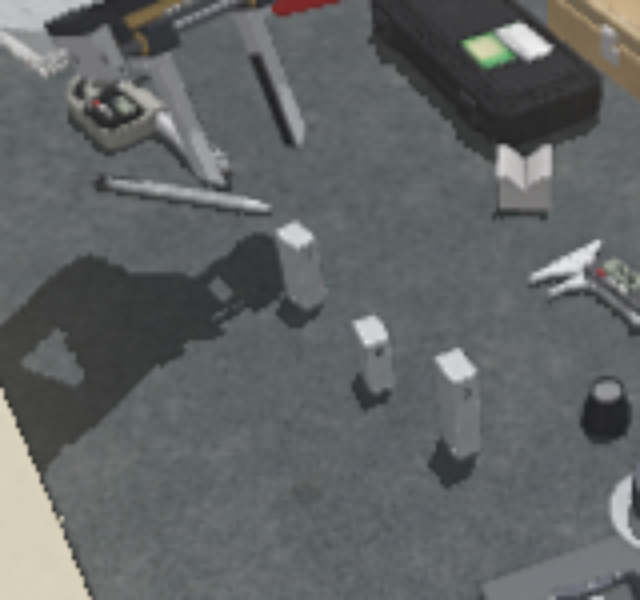

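The gripper is poised behind and above the middle bar (bar at crop (300,265)), with the jaws either side of it. The other bars are clear. I'll move in.

Emit:
arm_command --deltas '[{"translation": [1.2,0,-0.03]},{"translation": [2.4,0,-0.03]},{"translation": [3.0,0,-0.03]},{"translation": [3.55,0,-0.03]},{"translation": [3.55,0,-0.03]},{"translation": [3.55,0,-0.03]}]'

```text
validation failed for argument at $.de...
```

Emit:
arm_command --deltas '[{"translation": [0,0,0]},{"translation": [0,0,0]},{"translation": [0,0,0]},{"translation": [0,0,0]},{"translation": [0,0,0]},{"translation": [0,0,0]},{"translation": [0,0,0]},{"translation": [0,0,0]}]' --gripper 10 --force 20

```text
validation failed for argument at $.de...
```

```bash
python3 - <<'E'
from h import *
cmd(PG,PR)
for n in("scene","top"): cv2.imwrite(f"pics/{n}2.png",optics.camera(n)[:,:,::-1])
a=cv2.imread("pics/scene2.png")[90:240,130:290]; cv2.imwrite("pics/a2.png",cv2.resize(a,None,fx=4,fy=4))
E
```

```text
t [3.61, 0.01, 0.02] turn [0.0, 0.0, 0.0] rows>= 2.1653317843903412
```

View pics/a2.png

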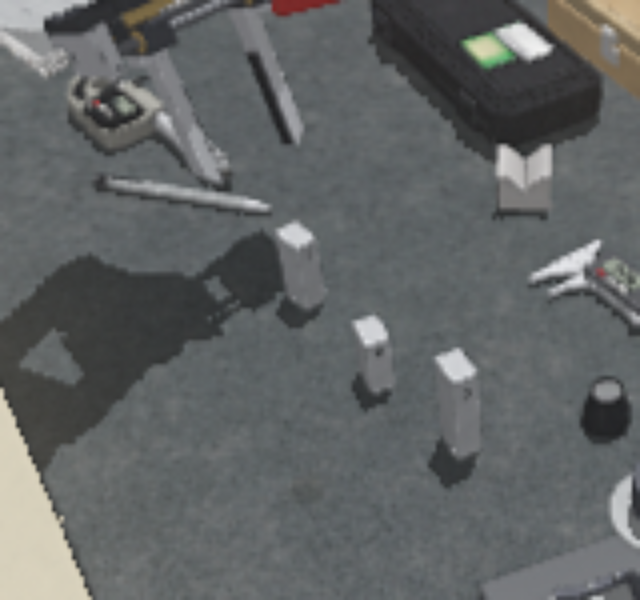

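The calls were refused because every row needs a "turn" too. Nothing moved in the picture, so I'll repeat them with it.

Emit:
arm_command --deltas '[{"translation": [1.2,0,0],"turn": [0,0,0]},{"translation": [2.4,0,0],"turn": [0,0,0]},{"translation": [3.0,0,0],"turn": [0,0,0]},{"translation": [3.6,0,0],"turn": [0,0,0]},{"translation": [3.6,0,0],"turn": [0,0,0]},{"translation": [3.6,0,0],"turn": [0,0,0]}]'

```text
time_s: 3.4
ee_pos: [0.5415, 0.2406, 0.0422]
eef_rot: [-0.001, 1.134, -1.327]
force: [1.1, -1.3, 0.6]
grip_width: 0.0599
```

Emit:
arm_command --deltas '[{"translation": [0,0,0],"turn": [0,0,0]},{"translation": [0,0,0],"turn": [0,0,0]},{"translation": [0,0,0],"turn": [0,0,0]},{"translation": [0,0,0],"turn": [0,0,0]},{"translation": [0,0,0],"turn": [0,0,0]},{"translation": [0,0,0],"turn": [0,0,0]},{"translation": [0,0,0],"turn": [0,0,0]},{"translation": [0,0,0],"turn": [0,0,0]}]' --gripper 10 --force 20

```text
time_s: 4.07
ee_pos: [0.5419, 0.2401, 0.042]
eef_rot: [-0.0, 1.134, -1.327]
force: [-0.1, 0.2, 1.9]
grip_width: 0.018
```

```bash
python3 - <<'E'
from h import *
cmd(PG,PR)
for n in("scene","top"): cv2.imwrite(f"pics/{n}3.png",optics.camera(n)[:,:,::-1])
a=cv2.imread("pics/scene3.png")[120:220,150:270]; cv2.imwrite("pics/a3.png",cv2.resize(a,None,fx=6,fy=6))
E
```

```text
t [-0.0, -0.0, -0.0] turn [-0.0, 0.0, 0.0] rows>= 0.0027585060264235808
```

View pics/a3.png

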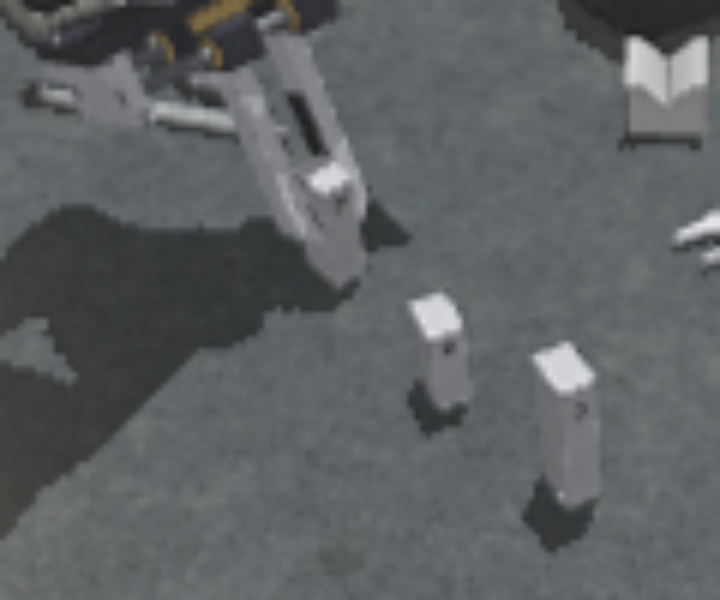

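```bash
cat >> h.py <<'E'
YAW=-.09
COL=np.array([.6163,-.1368])
e=lambda yaw=YAW:np.array([np.cos(yaw),np.sin(yaw)])
def nest(back,z,tilt=TILT,yaw=YAW,lat=0.,off=.008):
    # bar centre 'back' m out from home; z = bar bottom above table
    ex=e(yaw); ey=np.array([-ex[1],ex[0]])
    p=COL-ex*(.028+back+off)+ey*lat
    return np.array([*p,z+.042]),tool_R(yaw,tilt)
E
python3 - <<'E'
from h import *
cmd(PG+[0,0,.12],PR)
E
```

```text
t [-4.35, -0.0, 2.03] turn [-0.0, 0.0, 0.0] rows>= 2.877543963677036
```

Emit:
arm_command --deltas '[{"translation": [-1.09,0,0.51],"turn": [0,0,0]},{"translation": [-2.18,0,1.02],"turn": [0,0,0]},{"translation": [-3.27,0,1.53],"turn": [0,0,0]},{"translation": [-4.35,0,2.03],"turn": [0,0,0]},{"translation": [-4.35,0,2.03],"turn": [0,0,0]},{"translation": [-4.35,0,2.03],"turn": [0,0,0]}]' --force 40

```text
time_s: 4.67
ee_pos: [0.5422, 0.2402, 0.1629]
eef_rot: [0.005, 1.135, -1.322]
force: [-0.4, -0.4, -2.0]
grip_width: 0.0179
```

```bash
python3 - <<'E'
from h import *
p,r=nest(.07,.12); print(p); cmd(p,r)
E
```

```text
[ 0.51072901 -0.12727287  0.162     ]
t [5.92, -4.77, 12.64] turn [-12.85, 0.01, 5.97] rows>= 9.896295994673439
```

Emit:
arm_command --deltas '[{"translation": [0.59,-0.48,1.26],"turn": [-1.28,0,0.6]},{"translation": [1.18,-0.95,2.53],"turn": [-2.57,0,1.19]},{"translation": [1.78,-1.43,3.79],"turn": [-3.85,0,1.79]},{"translation": [2.37,-1.91,5.06],"turn": [-5.14,0,2.39]},{"translation": [2.96,-2.39,6.32],"turn": [-6.42,0,2.98]},{"translation": [3.55,-2.86,7.58],"turn": [-7.71,0,3.58]},{"translation": [4.14,-3.34,8.85],"turn": [-9.0,0,4.18]},{"translation": [4.74,-3.82,10.11],"turn": [-10.28,0,4.78]},{"translation": [5.33,-4.29,11.38],"turn": [-11.56,0,5.37]},{"translation": [5.92,-4.77,12.64],"turn": [-12.85,0,5.97]},{"translation": [5.92,-4.77,12.64],"turn": [-12.85,0,5.97]},{"translation": [5.92,-4.77,12.64],"turn": [-12.85,0,5.97]}]'

```text
time_s: 5.67
ee_pos: [0.5116, -0.1044, 0.1585]
eef_rot: [0.002, 1.152, -0.214]
force: [0.3, 0.9, -2.4]
grip_width: 0.0176
```

```bash
python3 - <<'E'
from h import *
p,r=nest(.07,.12); cmd(p,r); p,r=nest(.05,.030);cmd(p,r)
print(ctrl.get_obs()["qpos"])
for n in("scene","top"): cv2.imwrite(f"pics/{n}4.png",optics.camera(n)[:,:,::-1])
E
python3 -c "
import cv2
a=cv2.imread('pics/scene4.png')[150:290,220:350]; cv2.imwrite('pics/a4.png',cv2.resize(a,None,fx=4,fy=4))"
```

```text
t [-0.06, -0.9, 0.2] turn [-1.32, -0.21, 0.59] rows>= 1.0168089004156171
t [3.55, -0.8, -0.53] turn [-1.32, -0.21, 0.59] rows>= 2.2057130378678806
[-0.28554954  0.11290556  1.96809488  0.04867918  0.64381064 -1.67310869]
```

View pics/a4.png

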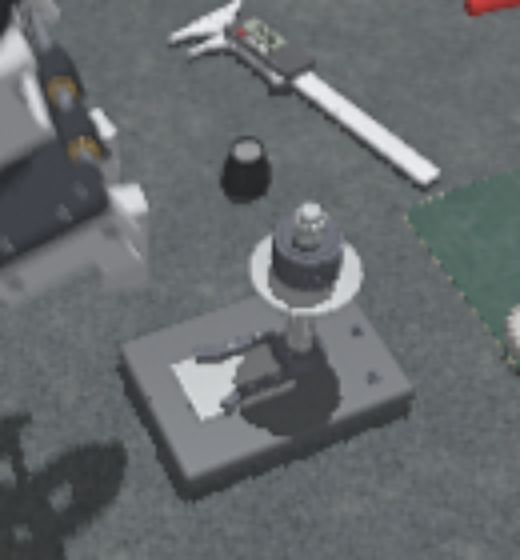

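View pics/top4.png

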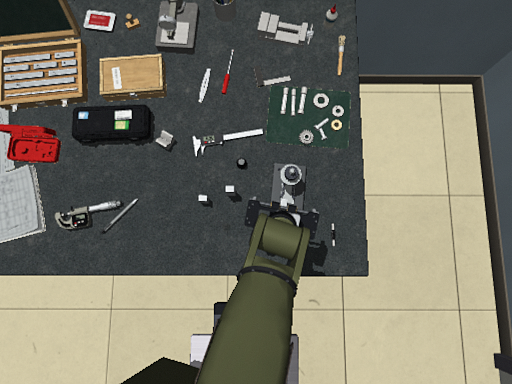

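Emit:
arm_command --deltas '[{"translation": [0,0,0],"turn": [0,0,0]},{"translation": [0,0,0],"turn": [0,0,0]},{"translation": [0,0,0],"turn": [0,0,0]}]'

```text
time_s: 6.02
ee_pos: [0.5125, -0.1026, 0.1596]
eef_rot: [0.003, 1.151, -0.216]
force: [-0.8, 0.6, -1.7]
grip_width: 0.0178
```

```bash
python3 - <<'E'
from h import *
p,r=nest(.07,.12); cmd(p,r); p,r=nest(.05,.060);cmd(p,r)
print(ctrl.get_obs()["ee_pos"])
E
```

```text
t [-0.03, -0.98, 0.17] turn [-1.35, -0.19, 0.6] rows>= 1.0379068635399797
t [2.48, -0.88, -0.08] turn [-1.35, -0.19, 0.6] rows>= 1.581003339454201
[ 0.51249331 -0.10258388  0.15957905]
```

Emit:
arm_command --deltas '[{"translation": [0.8,-0.3,-0.03],"turn": [-0.45,-0.06,0.2]},{"translation": [1.6,-0.6,-0.05],"turn": [-0.9,-0.13,0.4]},{"translation": [2.48,-0.88,-0.08],"turn": [-1.35,-0.19,0.6]},{"translation": [2.48,-0.88,-0.08],"turn": [-1.35,-0.19,0.6]},{"translation": [2.48,-0.88,-0.08],"turn": [-1.35,-0.19,0.6]},{"translation": [2.48,-0.88,-0.08],"turn": [-1.35,-0.19,0.6]}]'

```text
time_s: 6.52
ee_pos: [0.531, -0.1293, 0.1036]
eef_rot: [-0.001, 1.133, -0.091]
force: [0.1, 0.8, -2.0]
grip_width: 0.0178
```

```bash
python3 - <<'E'
from h import *
p,r=nest(.05,.06); cmd(p,r); p,r=nest(.05,.025);cmd(p,r)
for n in("scene","top"): cv2.imwrite(f"pics/{n}5.png",optics.camera(n)[:,:,::-1])
a=cv2.imread('pics/scene5.png')[180:290,230:340]; b=cv2.imread('pics/top5.png')[150:220,250:330]
cv2.imwrite('pics/a5.png',np.hstack([cv2.resize(a,(400,400)),cv2.resize(b,(400,400))]))
E
```

```text
t [0.05, 0.01, -0.04] turn [-0.0, 0.01, 0.0] rows>= 0.03894886763313977
t [1.32, 0.01, -0.63] turn [-0.0, 0.01, 0.0] rows>= 0.877007015160149
```

View pics/a5.png

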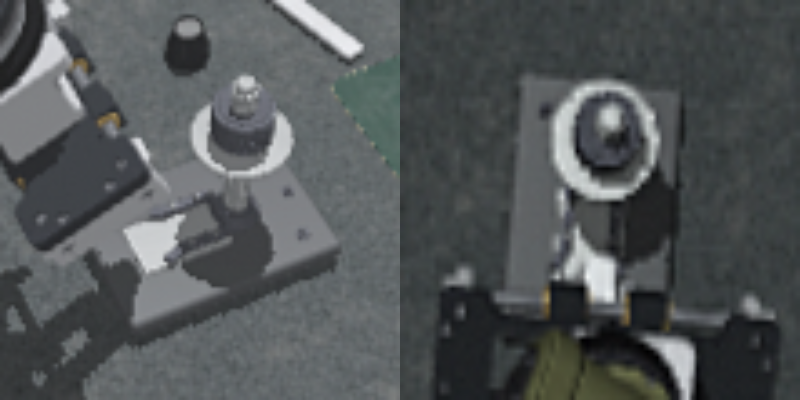

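```bash
python3 - <<'E'
from h import *
o=ctrl.get_obs(); x=R.from_euler("xyz",o["eef_rot"]).as_matrix()[:,0]
for d in(.06,.08,.1): print(o["ee_pos"]-x*d, proj(o["ee_pos"]-x*d,"top"))
w=ray("top",(287.5,187.5),.027); ex=e(); q=w-COL; print("cheek mid in stand frame",q@ex,q@[-ex[1],ex[0]])
im=cv2.imread("pics/top5.png"); z=lambda i,x,y,w,h:cv2.resize(i[y:y+h,x:x+w],(w*16,h*16),interpolation=cv2.INTER_NEAREST)
cv2.imwrite("pics/a6.png",z(im,270,175,46,35))
E
```

```text
[ 0.50584596 -0.1270486   0.15843297] [[289.37660392 208.58565969]]
[ 0.49738484 -0.12627476  0.17653851] [[289.64962881 210.77262578]]
[ 0.48892372 -0.12550093  0.19464405] [[289.93260443 213.03929865]]
cheek mid in stand frame -0.02638099540710991 0.0019769235698960407
```

View pics/a6.png

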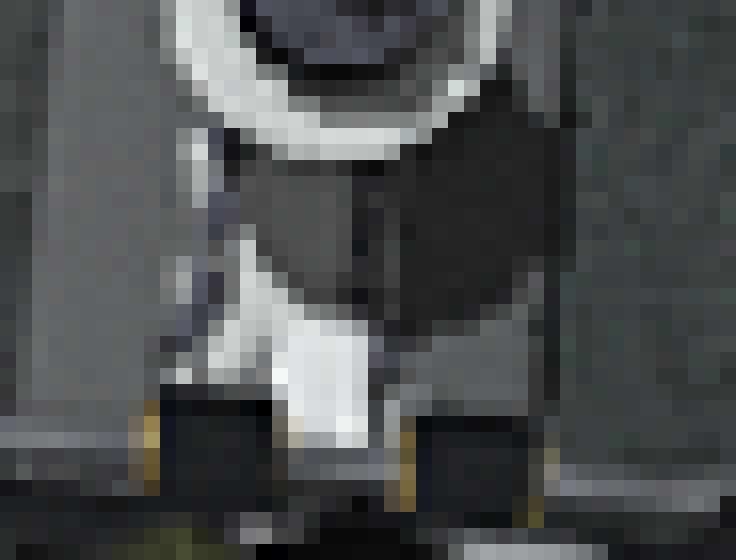

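```bash
python3 - <<'E'
from h import *
o=ctrl.get_obs(); x=R.from_euler("xyz",o["eef_rot"]).as_matrix()[:,0]
ex=e(); ey=np.array([-ex[1],ex[0]])
bc=o["ee_pos"][:2]+.008*ex; zt=o["ee_pos"][2]+.020
for a,b in((13,9),(13,-9),(-13,9),(13,0)): print((a,b),proj([*(bc+ex*a/1e3+ey*b/1e3),zt],"top").round(2))
for s in(-.026,-.035,-.05):
  print(s,[proj([*(COL+ex*s+ey*l),.028],"top").round(2).tolist() for l in(.0115,0,-.0115)])
for s in (-.074,-.06): print("plate",s,[proj([*(COL+ex*s+ey*l),.022],"top").round(2).tolist() for l in(.02,0,-.02)])
E
```

```text
(13, 9) [[286.58 193.88]]
(13, -9) [[292.85 194.46]]
(-13, 9) [[285.86 202.84]]
(13, 0) [[289.72 194.17]]
-0.026 [[[284.48, 187.04]], [[288.17, 187.38]], [[291.85, 187.71]]]
-0.035 [[[284.25, 189.87]], [[287.94, 190.21]], [[291.63, 190.55]]]
-0.05 [[[283.87, 194.6]], [[287.56, 194.94]], [[291.26, 195.28]]]
plate -0.074 [[[280.39, 202.26]], [[286.81, 202.86]], [[293.23, 203.45]]]
plate -0.06 [[[280.76, 197.83]], [[287.17, 198.42]], [[293.57, 199.01]]]
```

The top view shows the held bar's top at px (289.6,198), within 0.2 px of the prediction. The nest centreline agrees to about 0.5 mm. Next: lower to 3 mm above the anvil, slide in, and feel for the stop.

Emit:
arm_command --deltas '[{"translation": [0.5,0.02,-0.24],"turn": [0,0,0]},{"translation": [0.95,0.02,-0.45],"turn": [0,0,0]},{"translation": [1.32,0.02,-0.63],"turn": [0,0,0]},{"translation": [1.32,0.02,-0.63],"turn": [0,0,0]},{"translation": [1.32,0.02,-0.63],"turn": [0,0,0]}]'

```text
time_s: 7.03
ee_pos: [0.5307, -0.1292, 0.0666]
eef_rot: [-0.001, 1.134, -0.09]
force: [-0.3, -0.3, -1.2]
grip_width: 0.0176
```

```bash
python3 - <<'E'
from h import *
for b in(.05,.03,.01,.003,0): p,r=nest(b,.0245,lat=.0003); cmd(p,r)
E
```

```text
t [0.0, 0.02, -0.0] turn [0.01, 0.01, 0.0] rows>= 0.011236816376659466
t [0.34, 0.02, 0.72] turn [0.01, 0.01, 0.0] rows>= 0.47869348107564463
t [0.68, 0.02, 1.45] turn [0.01, 0.01, 0.0] rows>= 0.9582443505701349
t [0.8, 0.02, 1.7] turn [0.01, 0.01, 0.0] rows>= 1.126100322838542
t [0.85, 0.02, 1.81] turn [0.01, 0.01, 0.0] rows>= 1.1980394317841419
```

Emit:
arm_command --deltas '[{"translation": [0.11,0.02,0.24],"turn": [0,0,0]},{"translation": [0.23,0.02,0.48],"turn": [0,0,0]},{"translation": [0.34,0.02,0.72],"turn": [0,0,0]},{"translation": [0.45,0.02,0.96],"turn": [0,0,0]},{"translation": [0.57,0.02,1.2],"turn": [0,0,0]},{"translation": [0.68,0.02,1.45],"turn": [0,0,0]},{"translation": [0.74,0.02,1.58],"turn": [0,0,0]},{"translation": [0.74,0.02,1.58],"turn": [0,0,0]}]'

```text
time_s: 7.7
ee_pos: [0.5748, -0.1329, 0.0662]
eef_rot: [-0.002, 1.133, -0.091]
force: [-0.0, 0.0, -2.7]
grip_width: 0.0176
```

```bash
python3 - <<'E'
from h import *
for b in(.006,.003,0): p,r=nest(b,.0245,lat=.0003); cmd(p,r)
p,r=nest(.006,.022,lat=.0003); cmd(p,r)
o=ctrl.get_obs();print(o["force"],o["moment"])
for n in("scene","top"): cv2.imwrite(f"pics/{n}7.png",optics.camera(n)[:,:,::-1])
a=cv2.imread('pics/scene7.png')[180:290,230:340]; b=cv2.imread('pics/top7.png')[150:220,250:330]
cv2.imwrite('pics/a7.png',np.hstack([cv2.resize(a,(400,400)),cv2.resize(b,(400,400))]))
E
```

```text
t [-0.02, 0.01, -0.01] turn [0.01, 0.01, 0.0] rows>= 0.01283252980290187
t [0.04, 0.01, 0.1] turn [0.01, 0.01, 0.0] rows>= 0.06427119400166015
t [0.09, 0.01, 0.21] turn [0.01, 0.01, 0.0] rows>= 0.13597810578699057
t [0.08, 0.01, -0.05] turn [0.01, 0.01, 0.0] rows>= 0.054526362705756524
[-0.03604753  0.00291943 -2.65954538] [0.06259524 0.33816631 0.02288832]
```

View pics/a7.png

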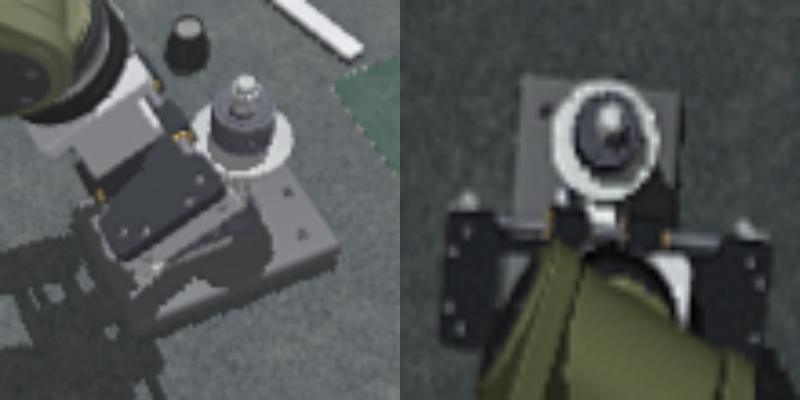

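Emit:
arm_command --deltas '[{"translation": [0.06,0,0.05],"turn": [0,0,0]},{"translation": [0.09,0,0.1],"turn": [0,0,0]},{"translation": [0.13,0,0.17],"turn": [0,0,0]},{"translation": [0.13,0,0.17],"turn": [0,0,0]}]'

```text
time_s: 8.13
ee_pos: [0.5796, -0.1334, 0.0651]
eef_rot: [-0.001, 1.133, -0.091]
force: [-0.1, 0.4, -1.8]
grip_width: 0.0177
```

```bash
python3 - <<'E'
from h import *
p,r=nest(0,.022,lat=.0003); cmd(p,r)
E
```

```text
t [0.06, 0.01, 0.01] turn [0.01, 0.01, 0.0] rows>= 0.03511746769659114
```

Emit:
arm_command --deltas '[{"translation": [0.02,0,0.04],"turn": [0,0,0]},{"translation": [0.035,0,0.07],"turn": [0,0,0]},{"translation": [0.035,0,0.07],"turn": [0,0,0]}]'

```text
time_s: 8.38
ee_pos: [0.5814, -0.1336, 0.0651]
eef_rot: [-0.001, 1.133, -0.091]
force: [-0.3, 0.5, -1.2]
grip_width: 0.0178
```

Emit:
arm_command --deltas '[{"translation": [0.02,0,0.04],"turn": [0,0,0]},{"translation": [0.02,0,0.04],"turn": [0,0,0]}]'

```text
time_s: 8.55
ee_pos: [0.5821, -0.1336, 0.0648]
eef_rot: [-0.001, 1.134, -0.09]
force: [-2.5, 0.1, -0.6]
grip_width: 0.0173
```

Emit:
arm_command --deltas '[{"translation": [0.02,0,0.04],"turn": [0,0,0]},{"translation": [0.02,0,0.04],"turn": [0,0,0]}]'

```text
time_s: 8.72
ee_pos: [0.5824, -0.1334, 0.0643]
eef_rot: [0.0, 1.137, -0.089]
force: [-11.0, 0.8, 3.9]
grip_width: 0.0178
```

Emit:
arm_command --deltas '[{"translation": [0,0,0],"turn": [0,0,0]},{"translation": [0,0,0],"turn": [0,0,0]},{"translation": [0,0,0],"turn": [0,0,0]},{"translation": [0,0,0],"turn": [0,0,0]},{"translation": [0,0,0],"turn": [0,0,0]}]' --gripper 44

```text
time_s: 9.13
ee_pos: [0.5837, -0.1338, 0.0652]
eef_rot: [-0.002, 1.133, -0.091]
force: [-0.0, 0.5, 0.2]
grip_width: 0.0433
```

Emit:
arm_command --deltas '[{"translation": [-0.8,0,-0.2],"turn": [0,0,0]},{"translation": [-1.6,0,-0.6],"turn": [0,0,0]},{"translation": [-3,0,-1.2],"turn": [0,0,0]},{"translation": [-4,0,-2],"turn": [0,0,0]},{"translation": [-5,0,-3],"turn": [0,0,0]},{"translation": [-5,0,-3],"turn": [0,0,0]},{"translation": [-5,0,-3],"turn": [0,0,0]}]'

```text
time_s: 9.72
ee_pos: [0.463, -0.1232, 0.1478]
eef_rot: [-0.003, 1.131, -0.093]
force: [-0.0, -0.2, 0.5]
grip_width: 0.044
```

```bash
python3 - <<'E'
from h import *
o=ctrl.get_obs();print(o["ee_pos"],o["qpos"])
for n in("scene","top"): cv2.imwrite(f"pics/{n}8.png",optics.camera(n)[:,:,::-1])
a=cv2.imread('pics/scene8.png')[180:290,230:340]; b=cv2.imread('pics/top8.png')[150:220,250:330]
cv2.imwrite('pics/a8.png',np.hstack([cv2.resize(a,(400,400),interpolation=0),cv2.resize(b,(400,400),interpolation=0)]))
E
```

```text
[ 0.46296686 -0.12315586  0.14783336] [-0.40571821  0.02958903  2.09389033  0.23095577  0.60930822 -2.04906175]
```

View pics/a8.png

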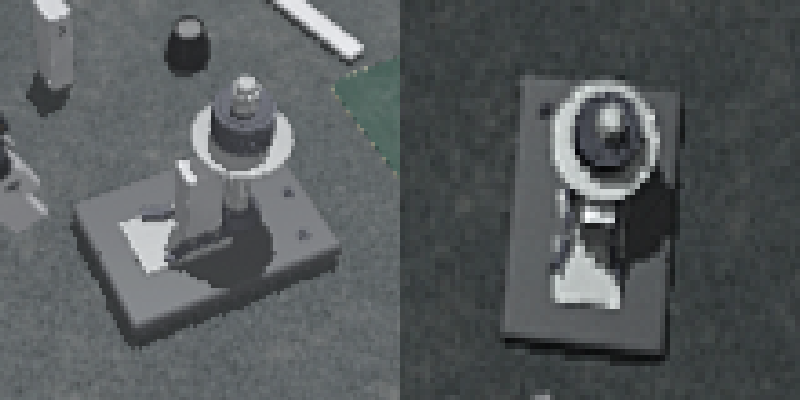

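The bar stands upright against the stop, at px (279,239) in the scene view. In the top view about 9 mm of it shows outside the flange, which is what the home position should look like. The collar is still high. Next is the collar, from above.

```bash
cat >> h.py <<'E'
AX=np.array([.617,-.137])
E
python3 - <<'E'
from h import *
cmd([*AX,.22],tool_R(D(25),0))
s=cv2.imread("pics/scene8.png");t=cv2.imread("pics/top8.png")
z=lambda i,x,y,w,h,k:cv2.resize(i[y:y+h,x:x+w],(w*k,h*k),interpolation=cv2.INTER_NEAREST)
cv2.imwrite("pics/z8.png",np.hstack([z(s,270,195,48,50,8),z(t,270,155,48,50,8)]))
for zz in(.092,.097):
    print(zz)
    for n in("scene","top"):
        P=lambda r,z:proj([[AX[0]+r*np.cos(a),AX[1]+r*np.sin(a),z] for a in np.linspace(0,6.28,60)],n)
        q=P(.032,zz+.005);g=P(.02,zz+.032)
        print(n,"flange",q.min(0).round(1),q.max(0).round(1),"grip top",g.min(0).round(1),g.max(0).round(1))
E
```

```text
t [-0.05, -0.01, 6.82] turn [-5.93, 4.9, 1.33] rows>= 5.448785943890681
0.092
scene flange [282.1 206.4] [310.6 228.7] grip top [287.9 202.6] [306.2 216.6]
top flange [279.9 163.6] [301.5 184.7] grip top [284.5 165.4] [298.3 178.8]
0.097
scene flange [282.1 205. ] [310.8 227.3] grip top [288.  201.1] [306.4 215.1]
top flange [279.9 163.2] [301.7 184.4] grip top [284.6 164.9] [298.5 178.5]
```

View pics/z8.png

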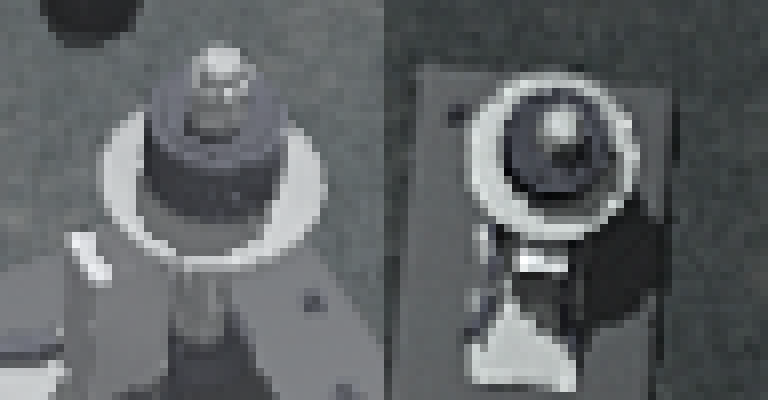

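Emit:
arm_command --deltas '[{"translation": [-2,0,1.0],"turn": [-1,0.8,0.2]},{"translation": [-2,0,2.2],"turn": [-2,1.6,0.45]},{"translation": [-1.6,0,3.4],"turn": [-3,2.5,0.7]},{"translation": [-1.2,0,4.6],"turn": [-4,3.3,0.9]},{"translation": [-0.6,0,5.7],"turn": [-5,4.1,1.1]},{"translation": [-0.05,0,6.82],"turn": [-5.93,4.9,1.33]},{"translation": [-0.05,0,6.82],"turn": [-5.93,4.9,1.33]},{"translation": [-0.05,0,6.82],"turn": [-5.93,4.9,1.33]},{"translation": [-0.05,0,6.82],"turn": [-5.93,4.9,1.33]},{"translation": [-0.05,0,6.82],"turn": [-5.93,4.9,1.33]}]' --gripper 74

```text
time_s: 10.65
ee_pos: [0.6158, -0.1365, 0.22]
eef_rot: [1.209, 1.57, 1.645]
force: [-0.5, -0.4, 0.1]
grip_width: 0.0742
```

```bash
python3 - <<'E'
from h import *
cmd([*AX,.22],tool_R(D(25),0));cmd([*AX,.127],tool_R(D(25),0)); print(ctrl.get_obs()["qpos"])
E
```

```text
t [0.0, -0.04, 0.03] turn [-0.0, 0.0, -0.0] rows>= 0.03027436932254226
t [3.72, -0.04, 0.03] turn [-0.0, 0.0, -0.0] rows>= 2.2304299921021893
[-2.76327133e-01  4.85727775e-01  1.27511816e+00  3.96905293e-04
  1.38088913e+00 -2.28323787e+00]
```

Emit:
arm_command --deltas '[{"translation": [1,-0.04,0.03],"turn": [0,0,0]},{"translation": [2,-0.04,0.03],"turn": [0,0,0]},{"translation": [3,-0.04,0.03],"turn": [0,0,0]},{"translation": [3.7,-0.04,0.03],"turn": [0,0,0]},{"translation": [3.72,-0.04,0.03],"turn": [0,0,0]},{"translation": [3.72,-0.04,0.03],"turn": [0,0,0]}]'

```text
time_s: 11.15
ee_pos: [0.617, -0.1373, 0.1279]
eef_rot: [1.067, 1.571, 1.503]
force: [0.1, 0.7, 0.5]
grip_width: 0.074
```

```bash
python3 - <<'E'
from h import *
print(ctrl.get_obs()["force"])
for n in("scene","top"): cv2.imwrite(f"pics/{n}9.png",optics.camera(n)[:,:,::-1])
a=cv2.imread('pics/scene9.png')[170:260,240:350]; b=cv2.imread('pics/top9.png')[140:220,250:330]
cv2.imwrite('pics/a9.png',np.hstack([cv2.resize(a,(400,330)),cv2.resize(b,(330,330))]))
E
```

```text
[0.11553068 0.69395282 0.48190922]
```

View pics/a9.png

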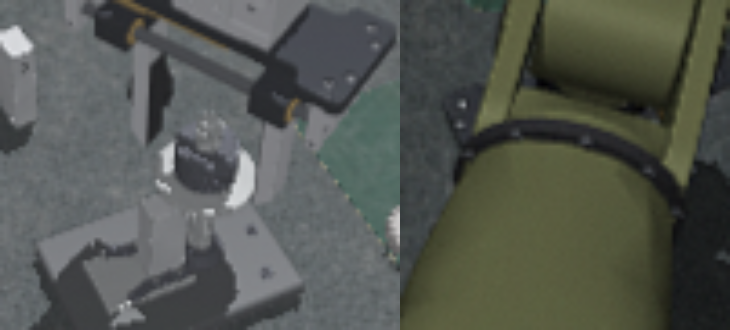

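Emit:
arm_command --deltas '[{"translation": [0,0,0],"turn": [0,0,0]},{"translation": [0,0,0],"turn": [0,0,0]},{"translation": [0,0,0],"turn": [0,0,0]},{"translation": [0,0,0],"turn": [0,0,0]},{"translation": [0,0,0],"turn": [0,0,0]},{"translation": [0,0,0],"turn": [0,0,0]},{"translation": [0,0,0],"turn": [0,0,0]},{"translation": [0,0,0],"turn": [0,0,0]}]' --gripper 30 --force 6

```text
time_s: 11.92
ee_pos: [0.6172, -0.1364, 0.1268]
eef_rot: [1.972, 1.568, 2.409]
force: [-2.7, 4.6, 3.2]
grip_width: 0.0395
```

```bash
python3 - <<'E'
from h import *
o=ctrl.get_obs();print(o["force"],o["moment"],o["grip_width"],o["qpos"])
E
```

```text
[-2.70656865  4.58153727  3.18356023] [1.06499196 0.73006852 0.0168644 ] 0.039470588134880955 [-2.75838875e-01  5.70302698e-01  1.37009719e+00  1.18761214e-03
  1.20344845e+00 -2.28424646e+00]
```

Emit:
arm_command --deltas '[{"translation": [0.013,0.03,0],"turn": [1.2,0,0]},{"translation": [0.027,0.03,0],"turn": [2.4,0,0]},{"translation": [0.04,0.03,0],"turn": [3.6,0,0]},{"translation": [0.053,0.03,0],"turn": [4.8,0,0]},{"translation": [0.067,0.03,0],"turn": [6,0,0]},{"translation": [0.08,0.03,0],"turn": [7.2,0,0]},{"translation": [0.093,0.03,0],"turn": [8.4,0,0]},{"translation": [0.107,0.03,0],"turn": [9.6,0,0]},{"translation": [0.12,0.03,0],"turn": [10.8,0,0]},{"translation": [0.133,0.03,0],"turn": [12,0,0]},{"translation": [0.147,0.03,0],"turn": [13.2,0,0]},{"translation": [0.16,0.03,0],"turn": [14.4,0,0]}]'

```text
time_s: 12.92
ee_pos: [0.6172, -0.1359, 0.1229]
eef_rot: [2.88, 1.569, 2.056]
force: [-0.1, 4.5, 0.9]
grip_width: 0.0394
```

```bash
python3 - <<'E'
from h import *
o=ctrl.get_obs();print(o["force"],o["moment"],o["grip_width"],o["qpos"])
for n in("scene","top"): cv2.imwrite(f"pics/{n}10.png",optics.camera(n)[:,:,::-1])
a=cv2.imread('pics/scene10.png')[170:260,240:350]
cv2.imwrite('pics/a10.png',cv2.resize(a,None,fx=7,fy=6))
o=ctrl.get_obs();print(o["force"],o["moment"],o["grip_width"],o["qpos"])
E
```

```text
[-0.07775187  4.48216328  0.91061456] [ 0.78710917 -0.02137195  0.06424063] 0.03936844095692651 [-2.75057697e-01  5.73742283e-01  1.37454586e+00  1.14605129e-03
  1.19431736e+00 -1.02152767e+00]
[0.02647439 4.82745891 1.90290278] [ 0.96692243  0.03541071 -0.05252474] 0.039632416254764186 [-2.75043064e-01  5.73731175e-01  1.37451625e+00  1.09827797e-03
  1.19428582e+00 -1.02465393e+00]
```

View pics/a10.png

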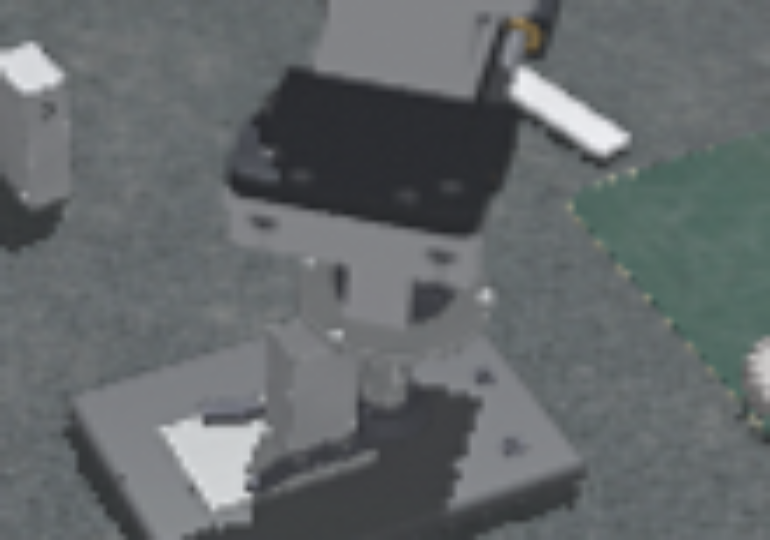

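Emit:
arm_command --deltas '[{"translation": [0.013,0.02,-0.02],"turn": [1.2,0,0]},{"translation": [0.027,0.02,-0.02],"turn": [2.4,0,0]},{"translation": [0.04,0.02,-0.02],"turn": [3.6,0,0]},{"translation": [0.053,0.02,-0.02],"turn": [4.8,0,0]},{"translation": [0.067,0.02,-0.02],"turn": [6,0,0]},{"translation": [0.08,0.02,-0.02],"turn": [7.2,0,0]},{"translation": [0.093,0.02,-0.02],"turn": [8.4,0,0]},{"translation": [0.107,0.02,-0.02],"turn": [9.6,0,0]},{"translation": [0.12,0.02,-0.02],"turn": [10.8,0,0]},{"translation": [0.127,0.02,-0.02],"turn": [11.4,0,0]},{"translation": [0.133,0.02,-0.02],"turn": [12,0,0]},{"translation": [0.133,0.02,-0.02],"turn": [12,0,0]}]'

```text
time_s: 14.02
ee_pos: [0.6175, -0.1357, 0.1196]
eef_rot: [2.649, 1.57, 0.783]
force: [2.8, 2.5, -0.2]
grip_width: 0.0392
```

```bash
python3 - <<'E'
from h import *
o=ctrl.get_obs();print(o["force"],o["moment"],o["grip_width"],o["qpos"])
for n in("scene","top"): cv2.imwrite(f"pics/{n}11.png",optics.camera(n)[:,:,::-1])
a=cv2.imread('pics/scene11.png')[170:260,240:350]
cv2.imwrite('pics/a11.png',cv2.resize(a,None,fx=7,fy=6))
E
```

```text
[ 2.81793374  2.47264582 -0.17331958] [ 0.3041159  -0.61078735 -0.06803495] 0.03919123775206168 [-2.74421025e-01  5.77212781e-01  1.37723563e+00  3.92744920e-04
  1.18693910e+00  2.03768008e-02]
```

View pics/a11.png

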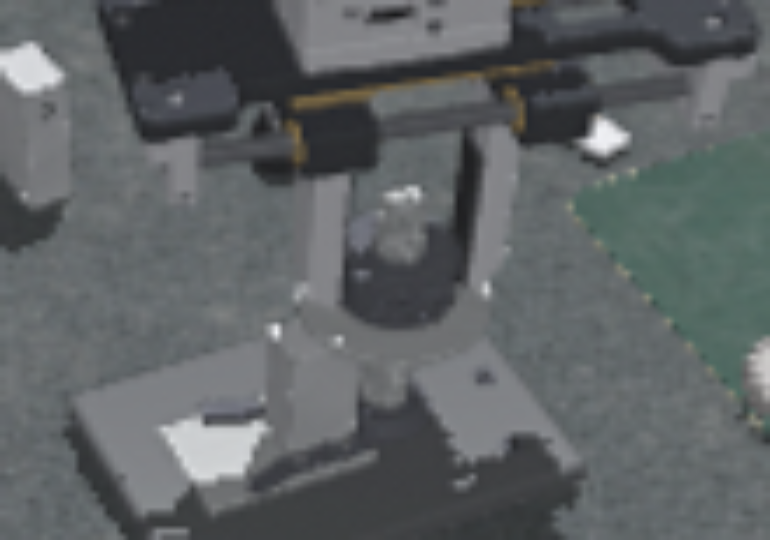

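Emit:
arm_command --deltas '[{"translation": [0.009,0.01,-0.02],"turn": [0.8,0,0]},{"translation": [0.018,0.01,-0.02],"turn": [1.6,0,0]},{"translation": [0.027,0.01,-0.02],"turn": [2.4,0,0]},{"translation": [0.036,0.01,-0.02],"turn": [3.2,0,0]},{"translation": [0.044,0.01,-0.02],"turn": [4,0,0]}]'

```text
time_s: 14.53
ee_pos: [0.6176, -0.1357, 0.1185]
eef_rot: [-0.137, 1.57, -2.353]
force: [3.9, -0.8, -0.9]
grip_width: 0.0396
```

```bash
python3 - <<'E'
from h import *
o=ctrl.get_obs();print(o["force"],o["moment"],o["tau"],o["grip_width"],o["qpos"])
E
```

```text
[ 3.90361433 -0.78017058 -0.92646873] [-0.27363161 -0.48493799  0.01801838] [ 1.33322622e-02 -6.63963103e+01 -3.21517932e+01  8.81623174e-02
  8.12986605e-01 -1.71309639e+00] 0.039634442676147894 [-2.74086580e-01  5.78935933e-01  1.37732731e+00 -3.65497794e-04
  1.18551814e+00  3.71175452e-01]
```

Emit:
arm_command --deltas '[{"translation": [0.009,0,0],"turn": [0.8,0,0]},{"translation": [0.018,0,0],"turn": [1.6,0,0]},{"translation": [0.027,0,0],"turn": [2.4,0,0]},{"translation": [0.036,0,0],"turn": [3.2,0,0]},{"translation": [0.044,0,0],"turn": [4,0,0]}]'

```text
time_s: 14.95
ee_pos: [0.6177, -0.1358, 0.1174]
eef_rot: [0.786, 1.57, -1.779]
force: [3.8, -2.1, -1.1]
grip_width: 0.0395
```

```bash
python3 - <<'E'
from h import *
o=ctrl.get_obs();print(o["force"],o["moment"],o["tau"],o["grip_width"],o["qpos"])
for n in("scene",): cv2.imwrite(f"pics/{n}12.png",optics.camera(n)[:,:,::-1])
a=cv2.imread('pics/scene12.png')[200:240,270:320]
cv2.imwrite('pics/a12.png',cv2.resize(a,None,fx=15,fy=15,interpolation=0))
E
```

```text
[ 3.75723105 -2.08273018 -1.13828934] [-0.36608519 -0.56056615  0.01628258] [  0.29996845 -66.66219234 -31.94528461   0.19476612   0.9868351
  -1.71049867] 0.039479752078060724 [-2.74112760e-01  5.80188519e-01  1.37813020e+00 -5.04297606e-04
  1.18324310e+00  7.20244826e-01]
```

View pics/a12.png

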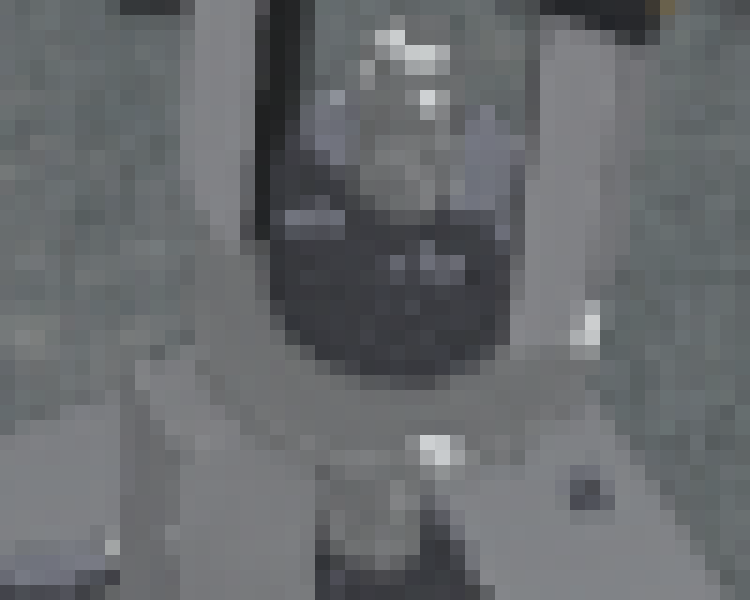

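```bash
python3 - <<'E'
from h import *
for zz in(.062,.064,.066,.07,.0725,.075):
    q=proj([[.6175+.032*np.cos(a),-.1362+.032*np.sin(a),zz+.022] for a in np.linspace(0,6.28,200)],"scene")
    g=proj([[.6175+.02*np.cos(a),-.1362+.02*np.sin(a),zz+.022+.005] for a in np.linspace(0,6.28,200)],"scene")
    print(zz,"flange low limb",q[:,1].max().round(2),"grip base limb",g[:,1].max().round(2))
E
```

```text
0.062 flange low limb 231.95 grip base limb 226.22
0.064 flange low limb 231.4 grip base limb 225.67
0.066 flange low limb 230.85 grip base limb 225.11
0.07 flange low limb 229.75 grip base limb 223.99
0.0725 flange low limb 229.05 grip base limb 223.29
0.075 flange low limb 228.36 grip base limb 222.59
```

Emit:
arm_command --deltas '[{"translation": [0.009,0,0],"turn": [0.8,0,0]},{"translation": [0.018,0,0],"turn": [1.6,0,0]},{"translation": [0.027,0,0],"turn": [2.4,0,0]},{"translation": [0.036,0,0],"turn": [3.2,0,0]},{"translation": [0.036,0,0],"turn": [3.2,0,0]}]'

```text
time_s: 15.42
ee_pos: [0.6178, -0.1359, 0.1167]
eef_rot: [1.53, 1.57, -1.314]
force: [3.6, -2.7, 1.9]
grip_width: 0.0395
```

```bash
python3 - <<'E'
from h import *
o=ctrl.get_obs();print(o["force"],o["moment"],o["tau"],o["grip_width"],o["qpos"])
for n in("scene",): cv2.imwrite(f"pics/{n}13.png",optics.camera(n)[:,:,::-1])
a=cv2.imread('pics/scene13.png')[200:240,270:320]
cv2.imwrite('pics/a13.png',cv2.resize(a,None,fx=15,fy=15,interpolation=0))
E
```

```text
[ 3.56518537 -2.66359592  1.8882947 ] [-0.646446   -0.55857234  0.01883782] [  1.36890527 -65.47035456 -31.00703359   0.57889234   1.03242829
   1.71383522] 0.03952646734136624 [-2.74245202e-01  5.80913294e-01  1.37861826e+00 -5.93316815e-04
  1.18173869e+00  9.98824860e-01]
```

View pics/a13.png

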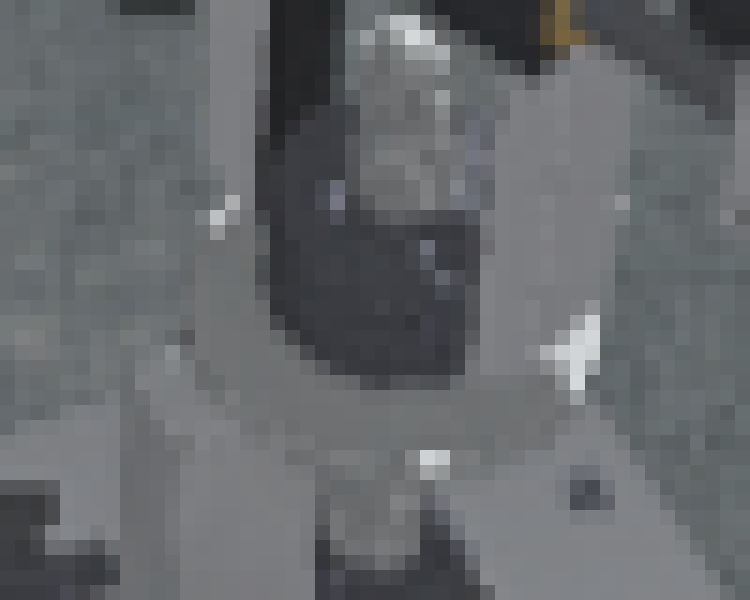

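Emit:
arm_command --deltas '[{"translation": [0.009,0,0],"turn": [0.8,0,0]},{"translation": [0.018,0,0],"turn": [1.6,0,0]},{"translation": [0.027,0,0],"turn": [2.4,0,0]}]'

```text
time_s: 15.72
ee_pos: [0.6179, -0.136, 0.1163]
eef_rot: [2.185, 1.57, -0.867]
force: [2.5, -4.5, 3.5]
grip_width: 0.0393
```

```bash
python3 - <<'E'
from h import *
o=ctrl.get_obs();print(o["force"],o["moment"],o["tau"][5],o["grip_width"],o["qpos"][5])
E
```

```text
[ 2.54179748 -4.45730014  3.5001318 ] [-0.78393386 -0.46781149  0.20405208] -1.6262387484312057 0.039306581483683815 1.2070607023763025
```

Emit:
arm_command --deltas '[{"translation": [0.009,0,0],"turn": [0.8,0,0]},{"translation": [0.018,0,0],"turn": [1.6,0,0]},{"translation": [0.027,0,0],"turn": [2.4,0,0]}]'

```text
time_s: 15.97
ee_pos: [0.6178, -0.1361, 0.1157]
eef_rot: [2.113, 1.57, -1.148]
force: [2.2, -3.8, 4.6]
grip_width: 0.0395
```

```bash
python3 - <<'E'
from h import *
o=ctrl.get_obs();print(o["force"],o["moment"],o["tau"][5],o["grip_width"],o["qpos"][5])
for n in("scene",): cv2.imwrite(f"pics/{n}14.png",optics.camera(n)[:,:,::-1])
a=cv2.imread('pics/scene14.png')[200:240,270:320]
cv2.imwrite('pics/a14.png',cv2.resize(a,None,fx=15,fy=15,interpolation=0))
E
```

```text
[ 2.22963919 -3.75984088  4.59198693] [-0.85945915 -0.17400612  0.16703675] -1.6006013005971909 0.03950594371481414 1.416580699384907
```

View pics/a14.png

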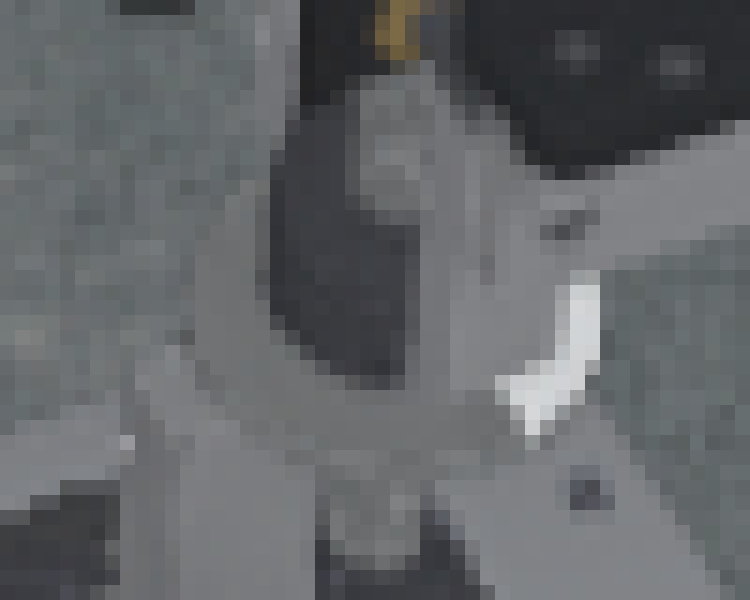

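The wrist moment jumped to 0.2 N m and then slipped at 0.17, so the flange has met the bar at roughly 45 N, limited by slip. Opening and backing away upward.

Emit:
arm_command --deltas '[{"translation": [0,0,0],"turn": [0,0,0]},{"translation": [0,0,0],"turn": [0,0,0]},{"translation": [0,0,0],"turn": [0,0,0]},{"translation": [0,0,0],"turn": [0,0,0]},{"translation": [0,0,0],"turn": [0,0,0]},{"translation": [0,0,0],"turn": [0,0,0]}]' --gripper 74

```text
time_s: 16.52
ee_pos: [0.6174, -0.1352, 0.1149]
eef_rot: [-0.349, 1.57, 2.672]
force: [-0.4, -0.5, 1.2]
grip_width: 0.0734
```

Emit:
arm_command --deltas '[{"translation": [-1,0,0],"turn": [0,0,0]},{"translation": [-2,0,0],"turn": [0,0,0]},{"translation": [-3,0,0],"turn": [0,0,0]},{"translation": [-4,0,0],"turn": [0,0,0]},{"translation": [-5,0,0],"turn": [0,0,0]},{"translation": [-5,0,0],"turn": [0,0,0]}]'

```text
time_s: 17.02
ee_pos: [0.6189, -0.1357, 0.2456]
eef_rot: [3.021, 1.564, -0.242]
force: [-0.1, -0.0, 1.1]
grip_width: 0.074
```

```bash
python3 - <<'E'
from h import *
r=tool_R(D(0),0)
o=ctrl.get_obs(); Rc=R.from_euler("xyz",o["eef_rot"]); print(Rc.inv().apply([-.22,.1,.05])/.025,o["ee_pos"])
E
```

```text
[-2.06399281 -2.90731559  9.20475148] [ 0.61885619 -0.13565394  0.24558185]
```

Emit:
arm_command --deltas '[{"translation": [-0.4,-0.6,1.8],"turn": [0,0,0]},{"translation": [-0.8,-1.2,3.6],"turn": [0,0,0]},{"translation": [-1.2,-1.8,5.4],"turn": [0,0,0]},{"translation": [-1.6,-2.4,7.2],"turn": [0,0,0]},{"translation": [-2,-2.9,9.2],"turn": [0,0,0]},{"translation": [-2,-2.9,9.2],"turn": [0,0,0]},{"translation": [-2,-2.9,9.2],"turn": [0,0,0]},{"translation": [-2,-2.9,9.2],"turn": [0,0,0]}]'

```text
time_s: 17.68
ee_pos: [0.3975, -0.0351, 0.2911]
eef_rot: [-3.074, 1.569, -0.053]
force: [0.3, 0.1, -0.1]
grip_width: 0.0741
```

```bash
python3 - <<'E'
from h import *
o=ctrl.get_obs();print(o["ee_pos"],o["joint_vel"].round(3))
for n in("scene","top"): cv2.imwrite(f"pics/{n}15.png",optics.camera(n)[:,:,::-1])
s=cv2.imread("pics/scene15.png");t=cv2.imread("pics/top15.png")
z=lambda i,x,y,w,h,k:cv2.resize(i[y:y+h,x:x+w],(w*k,h*k),interpolation=cv2.INTER_NEAREST)
cv2.imwrite("pics/z15.png",np.hstack([z(s,265,195,50,60,8),z(t,265,155,46,60,8)]))
E
```

```text
[ 0.39749093 -0.03510897  0.29106907] [-0.015  0.074 -0.04  -0.001 -0.006 -0.004]
```

View pics/z15.png

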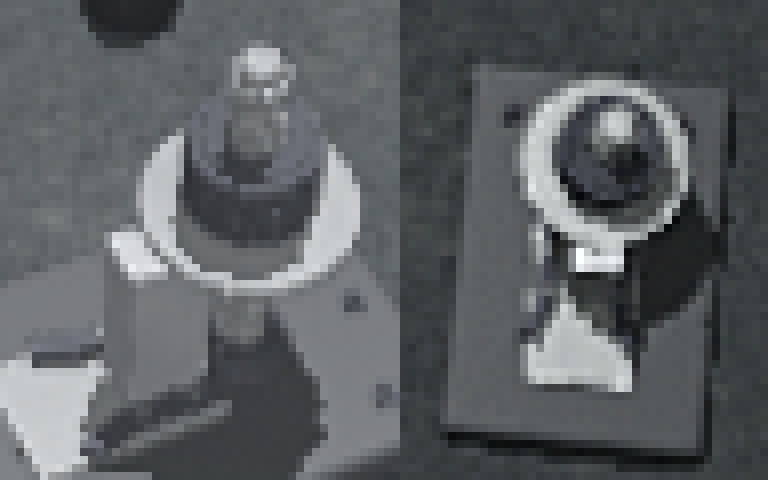

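View pics/scene15.png

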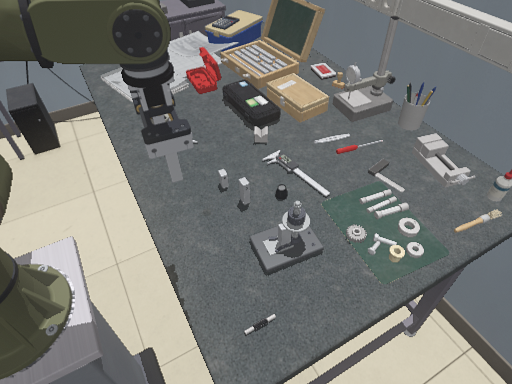

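```bash
python3 - <<'E'
from h import *
a=cv2.imread("pics/scene8.png",0).astype(np.float32);b=cv2.imread("pics/scene15.png",0).astype(np.float32)
# flange+grip region; compare shift
for box in((281,207,312,229),(286,205,307,225),(300,208,313,228)):
    x0,y0,x1,y1=box
    t=cv2.resize(a[y0:y1,x0:x1],None,fx=8,fy=8,interpolation=cv2.INTER_CUBIC)
    B=cv2.resize(b[y0-4:y1+9,x0-4:x1+4],None,fx=8,fy=8,interpolation=cv2.INTER_CUBIC)
    r=cv2.matchTemplate(B,t,cv2.TM_CCOEFF_NORMED);_,v,_,l=cv2.minMaxLoc(r);print(box,round(v,3),l[0]/8-4,l[1]/8-4)
m=proj([[.6175,-.1362,.022+.075],[.6175,-.1362,.022+.062]],"scene");print("px/mm",(m[1]-m[0])/13)
for n in("scene","top"):
    optics.camera(n)
    for t in("flange_face","middle_bar_mid","anvil"): print(n,t,[(np.round(d["at"],1).tolist(),round(d["score"],2)) for d in models.mark_of(t,n)[:2]])
    print(n,"pred flange",proj([.6175,-.1362,.084],n).round(1),"bar",proj([*(COL-e()*.028),.053],n).round(1))
E
```

```text
(281, 207, 312, 229) 0.891 -0.125 2.75
(286, 205, 307, 225) 0.941 -0.25 2.875
(300, 208, 313, 228) 0.972 -0.25 2.75
px/mm [-0.02622658  0.27858824]
scene flange_face [([299.4, 221.7], 0.84)]
scene middle_bar_mid [([283.6, 236.8], 0.62)]
scene anvil [([283.5, 239.8], 0.61)]
scene pred flange [[296.  220.6]] bar [[284.2 233.3]]
top flange_face [([290.0, 177.2], 0.77), ([331.5, 236.8], 0.65)]
top middle_bar_mid []
top anvil []
top pred flange [[290.  174.9]] bar [[288.7 186.5]]
```

The image shift of the collar (2.8 px, about 10 mm) agrees with the turn made (10.4 to 11.1 mm). That isn't fine enough for ±1.5 mm, so I'll regrip lightly and check that any further turn meets resistance at once.

```bash
python3 - <<'E'
from h import *
o=ctrl.get_obs(); Rc=R.from_euler("xyz",o["eef_rot"]); 
cmd([.6175,-.1362,.21],Rc); cmd([.6175,-.1362,.117],Rc); print(o["qpos"], Rc.as_matrix().round(3))
E
```

```text
t [3.18, 2.93, -9.2] turn [0.0, 0.0, 0.0] rows>= 6.091937786192116
t [6.9, 2.93, -9.2] turn [0.0, 0.0, 0.0] rows>= 7.115717330859532
[-1.81032789e-01 -9.20493714e-02  1.80081419e+00  2.59168837e-04
  1.43437873e+00  1.51153078e+00] [[-0.001 -0.122 -0.993]
 [ 0.001 -0.993  0.122]
 [-1.    -0.     0.002]]
```

Emit:
arm_command --deltas '[{"translation": [0.1,0.5,-1.5],"turn": [0,0,0]},{"translation": [0.2,1.0,-3],"turn": [0,0,0]},{"translation": [0.5,1.5,-4.6],"turn": [0,0,0]},{"translation": [1,2,-6.2],"turn": [0,0,0]},{"translation": [2,2.5,-7.8],"turn": [0,0,0]},{"translation": [3.1,2.93,-9.2],"turn": [0,0,0]},{"translation": [3.1,2.93,-9.2],"turn": [0,0,0]},{"translation": [4.1,2.93,-9.2],"turn": [0,0,0]},{"translation": [5.1,2.93,-9.2],"turn": [0,0,0]},{"translation": [6.1,2.93,-9.2],"turn": [0,0,0]},{"translation": [6.9,2.93,-9.2],"turn": [0,0,0]},{"translation": [6.9,2.93,-9.2],"turn": [0,0,0]}]'

```text
time_s: 19.18
ee_pos: [0.6157, -0.1357, 0.1128]
eef_rot: [-0.175, 1.563, 2.845]
force: [-0.0, -0.1, -0.6]
grip_width: 0.0739
```

Emit:
arm_command --deltas '[{"translation": [0,0,0],"turn": [0,0,0]},{"translation": [0,0,0],"turn": [0,0,0]},{"translation": [0,0,0],"turn": [0,0,0]},{"translation": [0,0,0],"turn": [0,0,0]},{"translation": [0,0,0],"turn": [0,0,0]},{"translation": [0,0,0],"turn": [0,0,0]},{"translation": [0,0,0],"turn": [0,0,0]},{"translation": [0,0,0],"turn": [0,0,0]}]' --gripper 30 --force 5

```text
time_s: 19.85
ee_pos: [0.6177, -0.1361, 0.1182]
eef_rot: [-2.392, 1.571, 0.628]
force: [-0.1, -0.1, 5.8]
grip_width: 0.0392
```

```bash
python3 - <<'E'
from h import *
o=ctrl.get_obs();print(o["force"],o["moment"],o["grip_width"],o["qpos"][5])
E
```

```text
[-0.1124112  -0.10319869  5.78274823] [0.16741719 0.28516632 0.0306657 ] 0.03916839976840379 1.4174624126262985
```

Emit:
arm_command --deltas '[{"translation": [0,0,0],"turn": [0.4,0,0]},{"translation": [0,0,0],"turn": [0.8,0,0]}]'

```text
time_s: 20.02
ee_pos: [0.6177, -0.1361, 0.118]
eef_rot: [-1.935, 1.571, 1.014]
force: [-0.5, 0.6, 3.4]
grip_width: 0.0392
```

```bash
python3 - <<'E'
from h import *
o=ctrl.get_obs();print(o["force"],o["moment"],o["grip_width"],o["qpos"][5])
E
```

```text
[-0.5466864   0.62675239  3.36870107] [0.07611546 0.20449665 0.14476028] 0.03922557790782963 1.4885838256345545
```

Emit:
arm_command --deltas '[{"translation": [0,0,0],"turn": [0.4,0,0]},{"translation": [0,0,0],"turn": [0.8,0,0]}]'

```text
time_s: 20.18
ee_pos: [0.6176, -0.1361, 0.1178]
eef_rot: [-0.507, 1.57, 2.372]
force: [-0.0, 0.8, 2.2]
grip_width: 0.0392
```

```bash
python3 - <<'E'
from h import *
o=ctrl.get_obs();print(o["force"],o["moment"],o["grip_width"],o["qpos"][5])
E
```

```text
[-1.46620254e-04  8.05889680e-01  2.20823264e+00] [0.09405361 0.18618344 0.1642762 ] 0.03919942999431952 1.558659506638633
```

Resistance rose at once (0.15 to 0.16 N m, against about 0.02 when free), so the flange is on the bar. Releasing for good.

Emit:
arm_command --deltas '[{"translation": [0,0,0],"turn": [0,0,0]},{"translation": [0,0,0],"turn": [0,0,0]},{"translation": [0,0,0],"turn": [0,0,0]},{"translation": [0,0,0],"turn": [0,0,0]},{"translation": [0,0,0],"turn": [0,0,0]},{"translation": [0,0,0],"turn": [0,0,0]}]' --gripper 74

```text
time_s: 20.68
ee_pos: [0.6174, -0.1361, 0.1175]
eef_rot: [-0.181, 1.57, 2.7]
force: [1.1, 0.4, 0.5]
grip_width: 0.0733
```

Emit:
arm_command --deltas '[{"translation": [-1,0,0],"turn": [0,0,0]},{"translation": [-2,0,0],"turn": [0,0,0]},{"translation": [-3,0,0],"turn": [0,0,0]},{"translation": [-4,0,0],"turn": [0,0,0]},{"translation": [-4.5,0,1.5],"turn": [0,0,0]},{"translation": [-5,0,3],"turn": [0,0,0]},{"translation": [-5,0,5],"turn": [0,0,0]},{"translation": [-5,0,7],"turn": [0,0,0]},{"translation": [-5,0,8],"turn": [0,0,0]},{"translation": [-5,0,8],"turn": [0,0,0]},{"translation": [-5,0,8],"turn": [0,0,0]},{"translation": [-5,0,8],"turn": [0,0,0]}]'

```text
time_s: 21.68
ee_pos: [0.4251, -0.0847, 0.2434]
eef_rot: [-3.006, 1.57, -0.125]
force: [0.2, 0.7, -1.3]
grip_width: 0.074
```

```bash
python3 - <<'E'
from h import *
o=ctrl.get_obs();print(o["ee_pos"],o["force"],o["time_s"])
for n in("scene","top"): cv2.imwrite(f"pics/{n}16.png",optics.camera(n)[:,:,::-1])
s=cv2.imread("pics/scene16.png");t=cv2.imread("pics/top16.png")
z=lambda i,x,y,w,h,k:cv2.resize(i[y:y+h,x:x+w],(w*k,h*k),interpolation=cv2.INTER_NEAREST)
cv2.imwrite("pics/z16.png",np.hstack([z(s,265,195,50,60,8),z(t,265,155,46,60,8)]))
E
```

```text
[ 0.42506274 -0.08470859  0.24335358] [ 0.23071599  0.67469022 -1.30192493] 21.6833
```

View pics/z16.png

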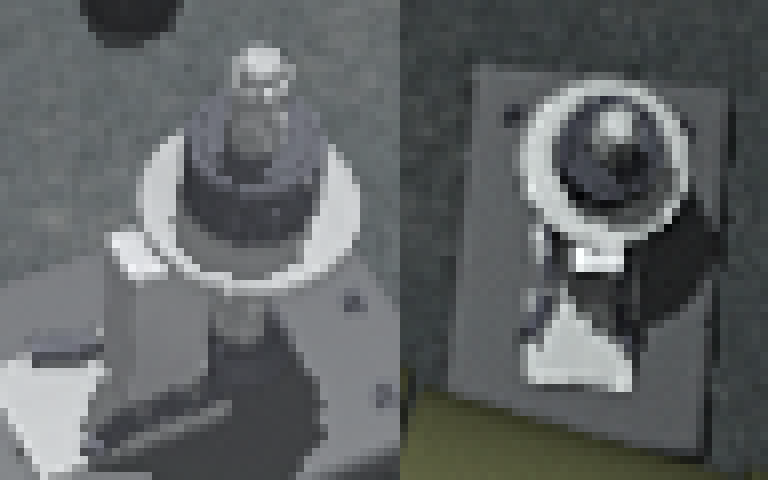

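View pics/top16.png

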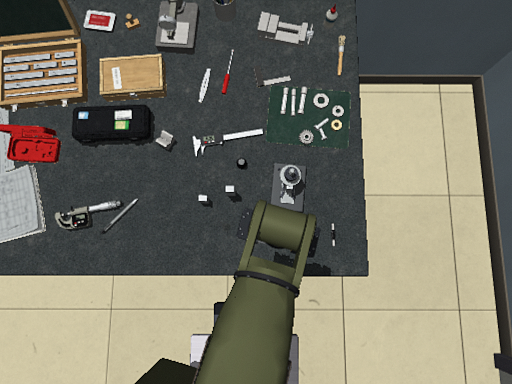

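The picture is the same as before the check: the bar stands upright at home with the flange on its top. The short bar (202,198), long bar (230,189), loupe, V-block and rod are where they were, and the arm is clear.

```bash
python3 -c "
from station import ctrl
print(ctrl.hand_in())"
```

```text
the job is handed in; nothing more can be done
None
```

The stand is set to the middle bar and the job is handed in, at about 21.7 s on the robot's clock. I identified the middle bar by its measured height. I slid it into the nest until it met the back stop (about 11 N), let go with the collar still high, and turned the collar down with a 6 N grip until it slipped.

**Flange on the bar:** the wrist moment jumped from about 0.02 to 0.2 N m at contact. I worked that out as roughly 45–50 N on the bar, well under the 100 N limit. A second light regrip met 0.15–0.16 N m straight away, so the flange is resting on the bar. I turned the collar 10.4–11.1 mm down, and the image shift of about 10 mm roughly agrees.

**Final pictures:** the bar stands upright at home, the short and long bars and the three bystanders look unmoved, and the robot is clear of everything.

**Limits of the checks:**
- The pictures alone (about 3.6 mm per pixel in height) cannot confirm the ±1.5 mm on flange height. That rests on the contact moment.
- The networks' last marks for the flange and bar were up to about 3.5 px off where I expected them. The top camera no longer found the bar or the anvil.

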